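Put the carving bench away

TASK

Pack up the carving bench: put every bur block down flat into a bay of the rack, one to a bay, with its burs to the back (away from the robot), and only then swing the keeper bar over them until it lies fully down in its catch. Hang both parts baskets by their handles on the hook stand, one to a hook, with the handle across both prongs, hanging still. Leave the other things on the bench alone.

Things in the scene. Friction and masses are not known exactly. Their poses are not given: they have to be found in the camera images.
- rack: Fixed plywood rack, 112 (x) by 206 (y) mm. Origin: centre of its underside; x to the back (away from the robot), y along the row of bays, z up. Floor 6 mm thick, three bays centred at y -66, 0, +66 mm, each 42 wide (y) by 102 long (x), with curbs 12 mm above the floor at the sides and 10 mm at the ends. A keeper bar, hinged at the -y end, closes at x -24 mm; forked catch at y +114, 56 high.
- keeper (a joint): Angle of the keeper bar, a 10 mm steel rod, about its level hinge (along rack x): 0 = level in its catch, closed, at its stop, underside 42 mm above the bench, 6 mm over the low step of a seated block; grows as the ball end swings up and over to -y; 1.57 upright; 2.1 at most; starts at 1.62 to 1.85, leaning away from the bays. Stiff hinge (0.35 N m): it stays where it is left.
- keeper_hinge (a point): On the hinge axis of the keeper bar, at rack (-24, -140, 47) mm.
- keeper_ball (a point): Centre of the red ball, 28 mm across, on the free end of the keeper bar, 280 mm from the hinge. Closed: at rack (-24, 140, 47) mm, 26 mm beyond the catch, free all round. It can be pinched from above by pads that close along rack x, and turns between them through the whole swing.
- stand: Fixed frame, posts 330 mm apart (y), crossbar 217 mm up. Origin: on the bench below the crossbar, x away from the robot. Two hooks, 160 mm apart, reach to -x. Each is a pair of 8 mm brass prongs 64 mm apart, sloping down 12 mm to a seat 75 mm before the crossbar, then up to tips 108 mm before it, 231 mm high. The prongs go in under a basket's handle; fingers fit between them.
- hook_right (a point): Where the middle of a basket handle's bar lies when hung on the right hook: at stand (-75, -80, 213.5) mm, midway between the two prongs, axes as the stand's. The handle lies along y.
- hook_left (a point): Where the middle of a basket handle's bar lies when hung on the left hook: at stand (-75, +80, 213.5) mm, midway between the two prongs, axes as the stand's. The handle lies along y.
- block_green: Loose wooden bur block with green bands, 90 (x) by 32 (y) mm, about 120 g: low step (x -45 to 0) 30 mm high; high step (x 0 to 45) 50 mm high with three green-headed burs on it, tops at 69 mm. Origin: centre of its underside; x points from low step to bur end. Well gripped across its 32 mm width at x +15 mm, 36 mm up. May be absent.
- block_green_burs (a point): Among the burs on top of the high step, at block (34, 0, 50) mm.
- block_blue: Loose wooden bur block with blue bands, 90 (x) by 32 (y) mm, about 120 g: low step (x -45 to 0) 30 mm high; high step (x 0 to 45) 50 mm high with three blue-headed burs on it, tops at 69 mm. Origin: centre of its underside; x points from low step to bur end. Well gripped across its 32 mm width at x +15 mm, 36 mm up. May be absent.
- block_blue_burs (a point): Among the burs on top of the high step, at block (34, 0, 50) mm.
- block_orange: Loose wooden bur block with orange bands, 90 (x) by 32 (y) mm, about 120 g: low step (x -45 to 0) 30 mm high; high step (x 0 to 45) 50 mm high with three orange-headed burs on it, tops at 69 mm. Origin: centre of its underside; x points from low step to bur end. Well gripped across its 32 mm width at x +15 mm, 36 mm up. May be absent.
- block_orange_burs (a point): Among the burs on top of the high step, at block (34, 0, 50) mm.
- basket_blue: Loose blue metal parts basket, 70 (x) by 110 (y) mm, walls 55 mm high, about 250 g, with copper castings fixed inside and a rigid steel hoop handle: a straight 9 mm round bar along y, its axis 118 mm above the underside, uprights at y -52 and +52 mm. Origin: centre of the underside.
- basket_blue_handle (a point): Middle of the handle's top bar, at basket (0, 0, 118) mm; pinch it here from above, pads closing along the basket's x.
- basket_yellow: Loose yellow metal parts basket, 70 (x) by 110 (y) mm, walls 55 mm high, about 250 g, with copper castings fixed inside and a rigid steel hoop handle: a straight 9 mm round bar along y, its axis 118 mm above the underside, uprights at y -52 and +52 mm. Origin: centre of the underside.
- basket_yellow_handle (a point): Middle of the handle's top bar, at basket (0, 0, 118) mm; pinch it here from above, pads closing along the basket's x.
- tape: Bystander, leave alone: roll of yellow tape lying flat, 90 mm across, 24 high.
- wax: Bystander, leave alone: green block of carving wax, 65x50x40 mm.
- spray: Bystander, leave alone: amber bottle, 56 mm across, 140 high.
- brush: Bystander, leave alone: bench brush lying down.
- hammer: Bystander, leave alone: hammer lying down.
- tin: Bystander, leave alone: open steel tin, 70 mm across, 70 high.
- driver: Bystander, leave alone: red-handled screwdriver lying down.
Mind the look-alikes: they are no part of the job. What is shaped like the block_orange but purple or red is not meant.

How it is judged:
By the outcome, as a careful person would: the job done as asked, in the order asked, and still so for the second after the job is handed in, with the robot touching nothing.
Of block_green, block_blue, block_orange only 2 to 3 are there at a start; the rules pass over those that are not, and their reading is None.
At some moment in a run one of block_green, block_blue, block_orange may be knocked a few centimetres aside while the robot is not near it.
It also fails if it takes over 208 s, if anything falls off the work surface, if the arm or the gripper's body presses on something with over 40 N, if the wrist force passes 120 N, or if a joint passes its speed limit or range.

ROBOT

A 7-joint arm with a two-finger parallel gripper is mounted at the origin on the work surface. World frame = base frame: x ahead of the robot, y to its left, z up, the work surface at z = 0. Lengths are in m, angles in rad, forces in N, time in s.
With the tool pointing down it reaches from about 0.425 to 0.925 m from the base axis. Payload 6.8 kg.
Tool frame: the origin (TCP) lies on the mounting face of the last link; the fingertips stand 173 mm ahead of it and the grasp point (between the pads) lies 155 mm ahead of it; y points along the fingers, x is the direction in which the jaws open and shut, and the axes are right-handed (so a half turn about y gives the same grasp; the last joint's range is limited). The gripper opens to 85 mm and grips with 20 to 120 N. Pads are 22 mm wide; open, the fingers measure 114 mm over their backs; the gripper's body (76 mm by 85 mm) begins 54 mm behind the grasp point. The pads swing forward as they close: fully open they stand 13 mm farther back than shut.
Start: joints at [1.123, 0.477, 0.022, 1.555, -0.011, 1.109, -0.083], TCP at [0.225, -0.636, 0.405] pointing down, gripper open.
Joint ranges: [-2.96, 2.96], [-0.34, 2.1], [-1.41, 1.46], [0.24, 2.44], [-1.37, 4.51], [0.17, 1.92], [-2.96, 2.96]. Speed limits (rad/s): [2.39, 2.39, 3.14, 3.14, 3.14, 3.14, 3.14].

INTERFACE

Orientations are given as a rotation vector (axis times angle).
In Python, from bench import r gives the robot as it stands.
- The arm moves only by the tool step_arm, never from a script. Its arguments are lists of equal length, an entry for each row: "xyz": the shift along the tool's x, y, z scaled (see below), a list of three; "rotation": the turn, a rotation vector about the tool's x, y, z scaled (see below), a list of three. A call has 1 to 20 rows; each row is the pose to reach, as a shift and turn from the pose measured when the call began, along the tool's axes at that moment; what a row does not reach only later rows make up. The controller multiplies each number of a shift by 30 cm and each number of a turn by 90 degrees. A row lasts 1/8 s, in which the tool goes at most 62.5 mm and 10.7 degrees, less where a joint would pass 70% of its speed; a pose out of reach is approached as far as the arm can. A call with a number of a shift or a turn outside -1 to 1 is refused whole. A call with a gripper value outside its range is refused whole. "grip" is the closure, from 0 (fully open) to 1 (shut), set as the call begins (left out, the last holds). The fingers move at their own pace and stop on an object; "force" is the grip in N (left out, the last holds). Time passes only in rows, so rows that repeat a pose let the fingers close. It gives the time, the measured TCP pose, the force and the opening at its end, in the units of the state.
- r.get_obs(): the state, without advancing time (a new reading comes with each control period).
- r.grab_frame(name): name is "side" or "top" or "wrist"; returns a dict with "pixels" (400x640x3 uint8, red, green, blue), "fx", "fy", "cx", "cy" (pixels), "position" and "attitude" of the camera in the world; the wrist camera has in their place "mount" (4x4, takes a point from camera to tool coordinates, whose origin is the TCP and whose axes are the tool frame's). Camera axes: x right, y down, z forward; pixel columns grow to the right and rows downward; lengths in m; the calibration is good to about 2 mm. A picture is of the moment at which its call begins: read the wrist's pose just before it. There is no depth.
- r.hand_in(): hands the job in, once; it reports no verdict.
The state is a dict: "clock": time; "joints": joint angles; "qvel": joint speeds; "tau": joint torques, N m; "tcp_pos": TCP position; "orientation": TCP orientation; "contact_force": force on the tool from outside, world axes, zero at the start; "moment": the same for the moment, N m; "grip_width": finger opening in m.
Only numpy, scipy, OpenCV 4.12 (cv2) and the standard library are available. Lean on these libraries where they do the work, as an engineer would, in place of code of your own. Each camera call takes 0.05 s, during which the arm holds its last target.

## Working session

There is one attempt and no reset: what is moved stays moved. The work goes in short steps, Python scripts to look and compute and a tool call to move; the robot and the scene stay as the last step left them, time stands still between calls to the robot, and variables do not carry over. Pictures are saved under pics/ and viewed, and the job is handed in when it is done.

Besides the shell and the picture viewer there is one more tool, called by a JSON object that holds its "name" and its "arguments", one argument or row to a line. step_arm: Moves the arm, as the interface text tells. Its arguments: {"type":"object","properties":{"xyz":{"type":"array"},"rotation":{"type":"array"},"grip":{"type":"number"},"force":{"type":"number"}},"required":["xyz","rotation"]}

```bash
ls; mkdir -p pics
python3 - <<'E'
from bench import r
import cv2
o=r.get_obs();print(o)
for n in ['side','top','wrist']:
    f=r.grab_frame(n);cv2.imwrite(f'pics/{n}0.png',f['pixels'][:,:,::-1])
    print(n,{k:v for k,v in f.items() if k!='pixels'})
E
```

```text
pics
{'clock': 0.0, 'joints': array([ 1.12285778,  0.47778753,  0.0223642 ,  1.55643726, -0.01151302,
        1.10932201, -0.0830746 ]), 'qvel': array([-4.95554058e-05, -4.07185929e-04, -2.14334616e-03,  3.77936997e-04,
       -1.32669348e-03,  2.50969477e-03, -3.09053194e-04]), 'tau': array([-2.35485422e-04, -5.96464634e+01,  1.60795894e+00, -2.81197482e+01,
        1.24541923e-02,  9.36855358e-03, -8.62024223e-06]), 'tcp_pos': array([ 0.2249065 , -0.63613675,  0.40374033]), 'orientation': array([-1.35006368,  0.95646225, -0.95387386]), 'contact_force': array([-0.1220199 , -0.03027104, -0.37830357]), 'moment': array([-0.0490096 , -0.00177633, -0.01493538]), 'grip_width': 0.085037090396914}
side {'fx': 494.20444526221496, 'fy': 494.20444526221496, 'cx': 320.4864614341177, 'cy': 205.67970964709974, 'position': array([-0.16046808,  1.12551515,  0.89602594]), 'attitude': array([-0.68035982,  2.42196206, -1.38880028])}
top {'fx': 426.74281580766865, 'fy': 426.74281580766865, 'cx': 313.4256497276573, 'cy': 192.1340146093941, 'position': array([0.29482874, 0.01844086, 1.2164776 ]), 'attitude': array([-2.09464145,  2.12523974, -0.18382604])}
wrist {'fx': 300.34584638289397, 'fy': 300.34584638289397, 'cx': 318.33624222136393, 'cy': 197.13883939789577, 'mount': array([[ 9.99999975e-01,  1.15033455e-04,  1.90143803e-04,
         1.54000317e-04],
       [-1.44039758e-04, -3.16058043e-01,  9.48739845e-01,
         3.14634286e-02],
       [ 1.69233300e-04, -9.48739849e-01, -3.16058019e-01,
         8.18577838e-02],
       [ 0.00000000e+00,  0.00000000e+00,  0.00000000e+00,
         1.00000000e+00]])}
```

View pics/top0.png

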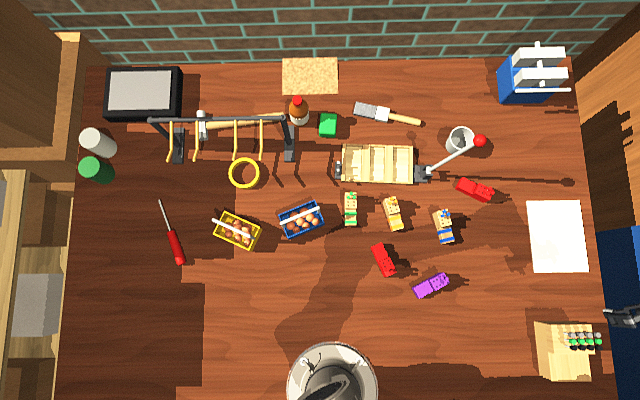

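View pics/side0.png

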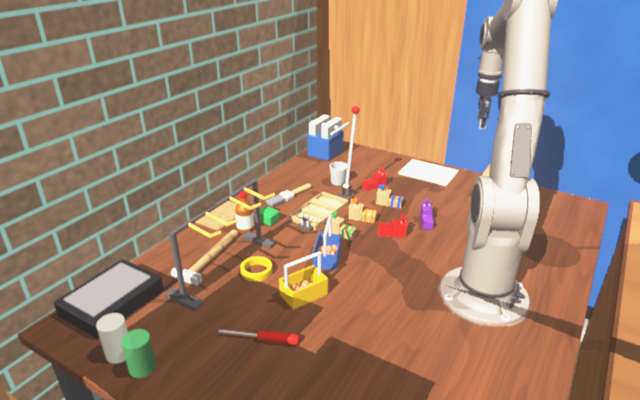

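View pics/wrist0.png

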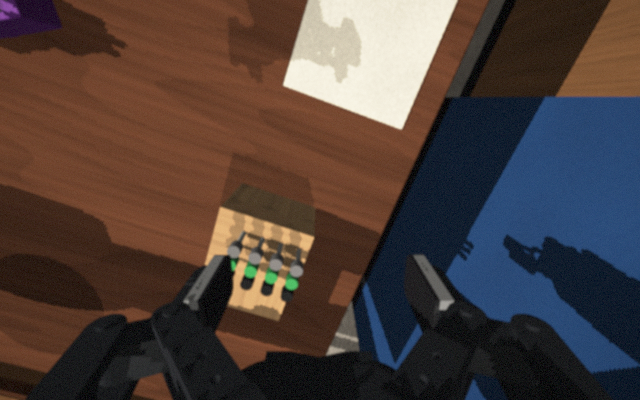

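```bash
cat > h.py <<'E'
import numpy as np,cv2
from scipy.spatial.transform import Rotation as R
from bench import r
def cam(n):
    o=r.get_obs(); f=r.grab_frame(n)
    K=np.array([[f['fx'],0,f['cx']],[0,f['fy'],f['cy']],[0,0,1]])
    if n=='wrist':
        T=np.eye(4);T[:3,:3]=R.from_rotvec(o['orientation']).as_matrix();T[:3,3]=o['tcp_pos'];T=T@f['mount']
    else:
        T=np.eye(4);T[:3,:3]=R.from_rotvec(f['attitude']).as_matrix();T[:3,3]=f['position']
    return f['pixels'][:,:,::-1].copy(),K,T
def proj(P,K,T):
    P=np.atleast_2d(P); c=(P-T[:3,3])@T[:3,:3]; u=c@K.T; return u[:,:2]/u[:,2:]
def back(uv,z,K,T):
    uv=np.atleast_2d(uv).astype(float); d=np.c_[uv,np.ones(len(uv))]@np.linalg.inv(K).T@T[:3,:3].T
    s=(z-T[2,3])/d[:,2]; return T[:3,3]+s[:,None]*d
def crop(img,x0,y0,x1,y1,k,name):
    c=cv2.resize(img[y0:y1,x0:x1],None,fx=k,fy=k,interpolation=cv2.INTER_CUBIC); cv2.imwrite('pics/'+name,c)
def pose(x,y,yaw,z=0):
    T=np.eye(4);T[:3,:3]=R.from_euler('z',yaw).as_matrix();T[:3,3]=[x,y,z];return T
def tf(T,P): return np.atleast_2d(P)@T[:3,:3].T+T[:3,3]
E
python3 - <<'E'
from h import *
import pickle
d={n:cam(n) for n in ['top','side']}
pickle.dump(d,open('v0.pkl','wb'))
t=d['top'][0];s=d['side'][0]
crop(t,320,130,500,240,4,'t_rack.png')
crop(t,140,90,340,260,4,'t_stand.png')
crop(s,200,170,440,310,3,'s_mid.png')
crop(s,130,170,350,320,3,'s_stand.png')
E
```

```text
(no output)
```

View pics/t_rack.png

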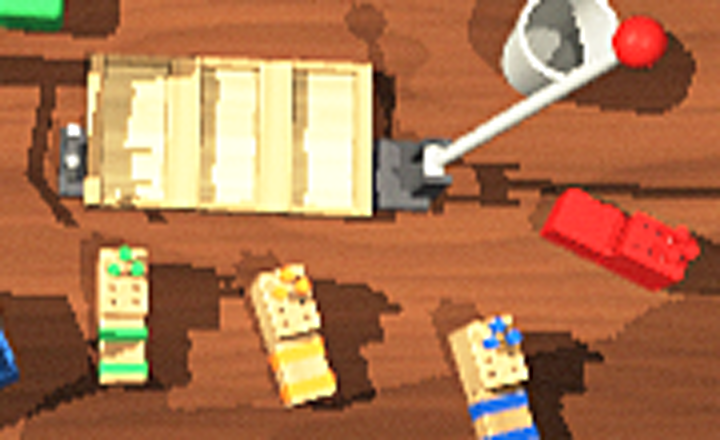

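View pics/t_stand.png

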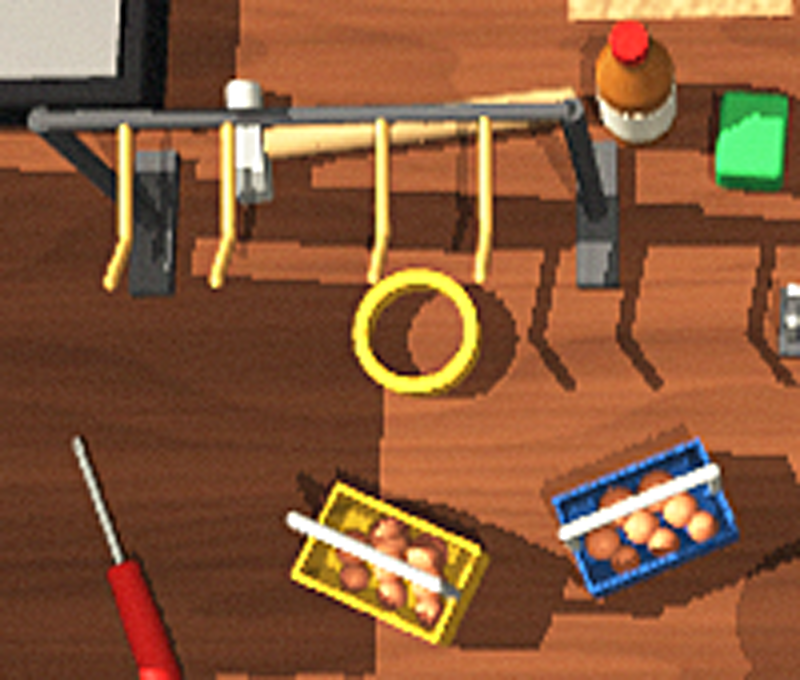

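View pics/s_mid.png

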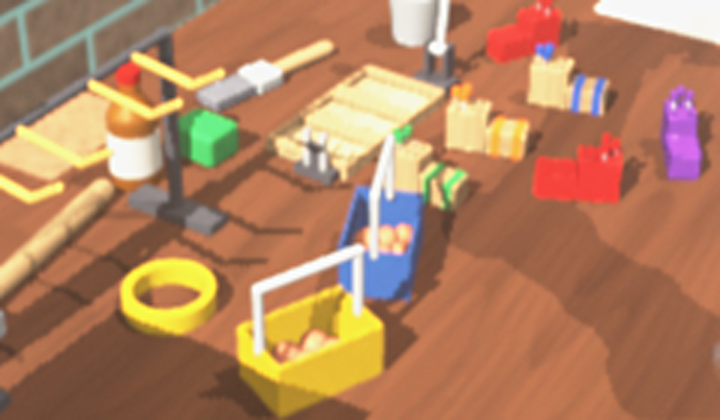

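View pics/s_stand.png

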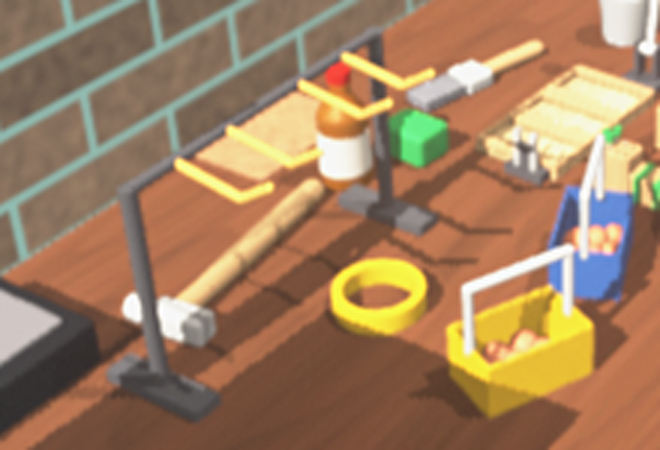

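Run:
```python
from h import *
import pickle
d=pickle.load(open('v0.pkl','rb'))
t=d['top'][0];s=d['side'][0]
a=[cv2.resize(t[y:y+60,x:x+50],None,fx=10,fy=10,interpolation=cv2.INTER_CUBIC) for x,y in [(325,182),(368,185)]]
cv2.imwrite('pics/blk_a.png',cv2.resize(np.hstack(a),None,fx=.8,fy=.8))
crop(t,420,195,470,255,10,'blk_b.png')
crop(t,330,130,430,200,8,'rk.png')
```

```text
(no output)
```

View pics/blk_a.png

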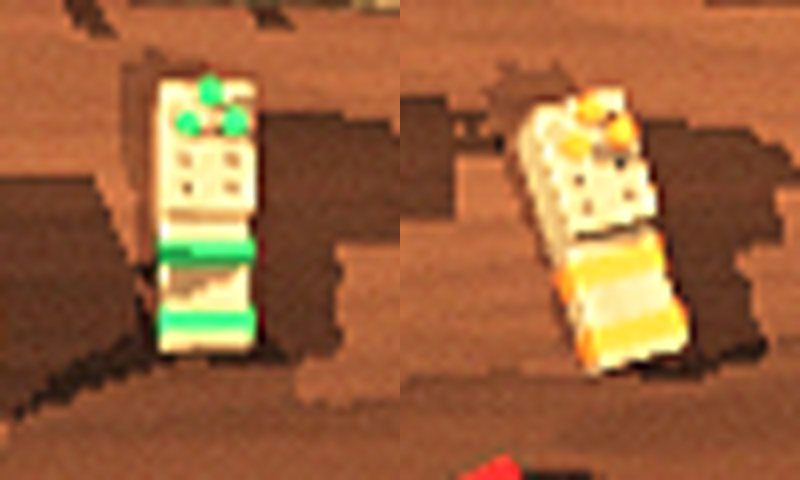

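View pics/blk_b.png

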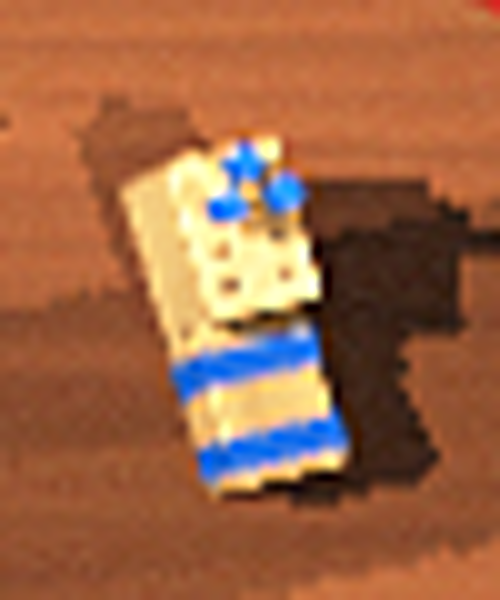

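View pics/rk.png

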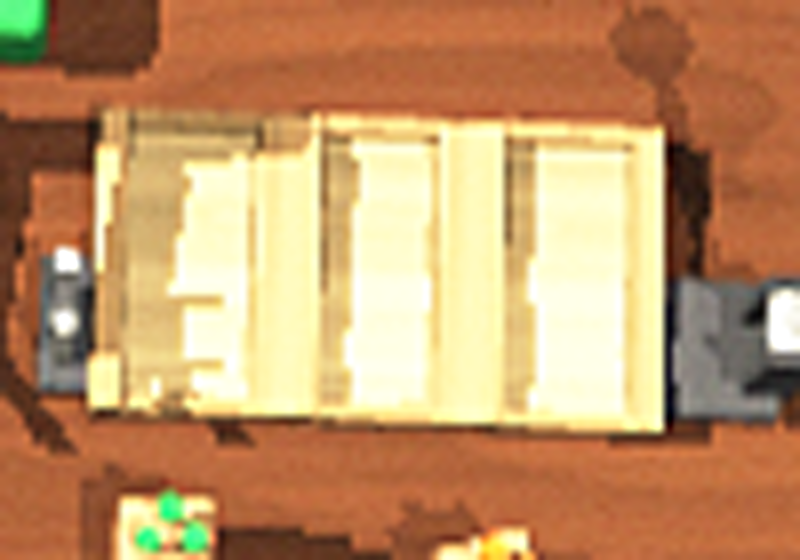

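```bash
cat > fit0.py <<'E'
from h import *
import pickle
from scipy.optimize import least_squares
d=pickle.load(open('v0.pkl','rb')); _,K,T=d['top']
def px(l,k,x0,y0,xo=0): return [((u-xo+.5)/k-.5+x0,(v+.5)/k-.5+y0) for u,v in l]
def fit(M,uv,g):
    M=np.array(M)/1000.;uv=np.array(uv)
    f=lambda p:(proj(tf(pose(*p),M),K,T)-uv).ravel()
    s=least_squares(f,g,loss='soft_l1');return s.x,np.round(f(s.x).reshape(-1,2),1)
B=[(45,16,50),(45,-16,50),(0,16,50),(0,-16,50),(-45,16,0),(-45,-16,0),(45,16,0)]
res={}
def do(n,M,uv,g):
    p,e=fit(M,uv,g);res[n]=p;print(n,p.round(4),np.degrees(p[2]).round(1),e.tolist())
do('green',B[:6],px([(160,84),(255,84),(160,208),(254,208),(161,353),(253,352)],8,325,182),(.5,-.1,0))
do('orange',B,px([(549,103),(625,88),(577,237),(655,213),(593,373),(686,345),(517,140)],8,368,185,400),(.5,-.2,0))
do('blue',B,px([(180,155),(280,138),(212,322),(318,295),(212,495),(347,468),(122,185)],10,420,195),(.5,-.3,0))
do('rack',[(-56,103,16),(-56,-103,18),(56,-103,18),(56,103,18),(-24,-140,50),(-24,114,56)],px([(90,405),(663,425),(663,127),(102,112),(785,325),(65,290)],8,330,130),(.6,-.15,0))
S=[(0,165,217),(0,-165,217)]+[(-108,y,231) for y in(112,48,-48,-112)]+[(-75,y,205) for y in(112,48,-48,-112)]
do('stand',S,px([(38,120),(574,110),(109,284),(215,282),(373,278),(480,278),(126,240),(230,240),(383,237),(485,237)],4,140,90),(.75,.2,0))
H=[(0,52,118),(0,-52,118)]
do('bblue',H+[(35,55,55),(35,-55,55),(-35,-55,55)],px([(566,534),(714,472),(553,500),(700,440),(738,522)],4,140,90),(.5,0,-.3))
do('byel',H+[(35,55,55),(35,-55,55),(-35,55,55)],px([(293,519),(455,592),(343,487),(485,550),(293,577)],4,140,90),(.5,.2,.3))
pickle.dump(res,open('res.pkl','wb'))
# overlay
boxes={'b':[((-45,0,0),(45,32,30)),((22.5,0,0),(45,32,50))]}
def box(cx,cy,sx,sy,h):
    x=[cx-sx/2,cx+sx/2];y=[cy-sy/2,cy+sy/2]
    c=np.array([(a,b,z) for z in(0,h) for a,b in((x[0],y[0]),(x[1],y[0]),(x[1],y[1]),(x[0],y[1]))])/1000.
    return [(c[i],c[(i+1)%4]) for i in range(4)]+[(c[4+i],c[4+(i+1)%4]) for i in range(4)]+[(c[i],c[i+4]) for i in range(4)]
def ln(*p): p=np.array(p)/1000.; return [(p[i],p[i+1]) for i in range(len(p)-1)]
W={}
for n in('green','orange','blue'): W[n]=box(-22.5,0,45,32,30)+box(22.5,0,45,32,50)
W['rack']=box(0,0,112,206,18)+sum([box(0,y,102,42,6) for y in(-66,0,66)],[])+ln((-24,-140,0),(-24,-140,47))+ln((-24,114,0),(-24,114,56))
W['stand']=ln((0,165,0),(0,165,217),(0,-165,217),(0,-165,0))+sum([ln((0,y,217),(-75,y,205),(-108,y,231)) for y in(112,48,-48,-112)],[])
for n in('bblue','byel'): W[n]=box(0,0,70,110,55)+ln((0,52,55),(0,52,118),(0,-52,118),(0,-52,55))
def overlay(img,K,T,res,k=4,win=(0,0,640,400)):
    x0,y0,x1,y1=win
    im=cv2.resize(img[y0:y1,x0:x1],None,fx=k,fy=k,interpolation=cv2.INTER_CUBIC)
    for n,p in res.items():
        for a,b in W[n]:
            q=proj(tf(pose(*p),np.array([a,b])),K,T); q=(q-[x0,y0]+.5)*k-.5
            q=q.round().astype(int).tolist(); cv2.line(im,q[0],q[1],(255,0,255),1)
    return im
if __name__=='__main__':
    for n,win,nm in[('top',(140,90,340,240),'ov1'),('top',(320,130,480,250),'ov2'),('side',(130,170,330,320),'ov3'),('side',(280,170,440,290),'ov4')]:
        cv2.imwrite(f'pics/{nm}.png',overlay(*d[n],res,k=4 if nm in('ov1','ov3') else 5,win=win))
E
python3 fit0.py
```

```text
green [ 0.4793 -0.0616  0.0016] 0.1 [[0.0, -0.3], [-0.3, -0.5], [0.5, 0.2], [0.3, -0.0], [-0.1, 0.4], [-0.4, 0.3]]
orange [ 0.4644 -0.1833  0.2633] 15.1 [[-1.4, 0.9], [0.1, -0.3], [0.1, -0.3], [1.4, -0.5], [0.2, 0.3], [-0.7, 0.7], [0.1, -0.6]]
blue [ 0.4268 -0.3214  0.217 ] 12.4 [[-1.1, 0.6], [0.2, -0.4], [0.4, -0.2], [1.2, -0.2], [0.1, -0.0], [-2.4, 0.1], [0.2, 0.2]]
rack [ 0.6145 -0.1426 -0.0573] -3.3 [[-0.3, 0.2], [0.2, 0.4], [0.2, 0.0], [-0.5, -0.7], [0.6, -0.2], [-0.2, 0.2]]
stand [ 0.6811  0.2777 -0.0024] -0.1 [[1.0, 0.4], [-0.8, 0.6], [-0.1, -0.5], [-0.2, -0.4], [0.1, -0.0], [-0.1, -0.4], [0.1, 0.5], [-0.2, 0.0], [0.1, 0.2], [0.4, -0.2]]
bblue [0.4509 0.0762 0.3933] 22.5 [[0.2, -0.1], [0.0, -0.3], [-0.2, 0.0], [-0.3, -0.6], [0.3, 2.0]]
byel [ 0.4193  0.2513 -0.4465] -25.6 [[1.7, 0.6], [-3.2, -0.9], [-0.3, -0.4], [-0.2, 0.5], [0.6, 0.1]]
```

View pics/ov1.png

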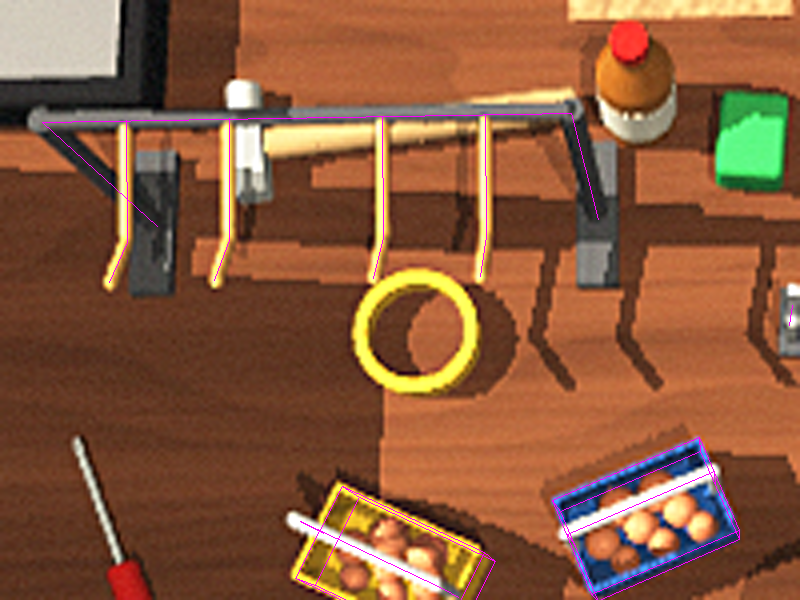

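View pics/ov2.png

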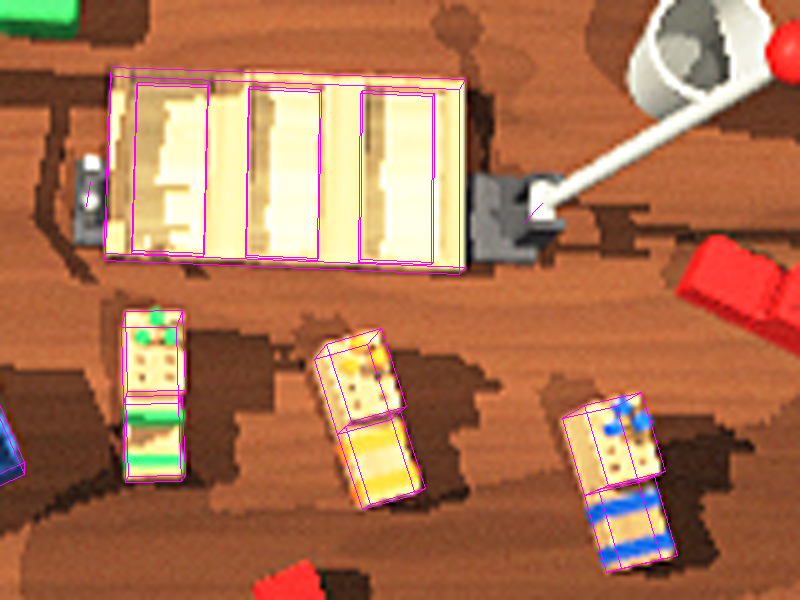

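View pics/ov3.png

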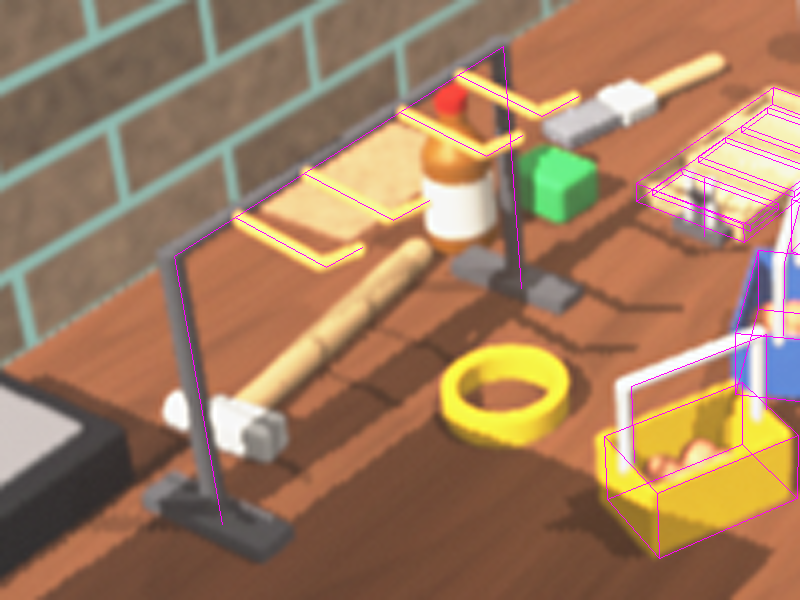

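View pics/ov4.png

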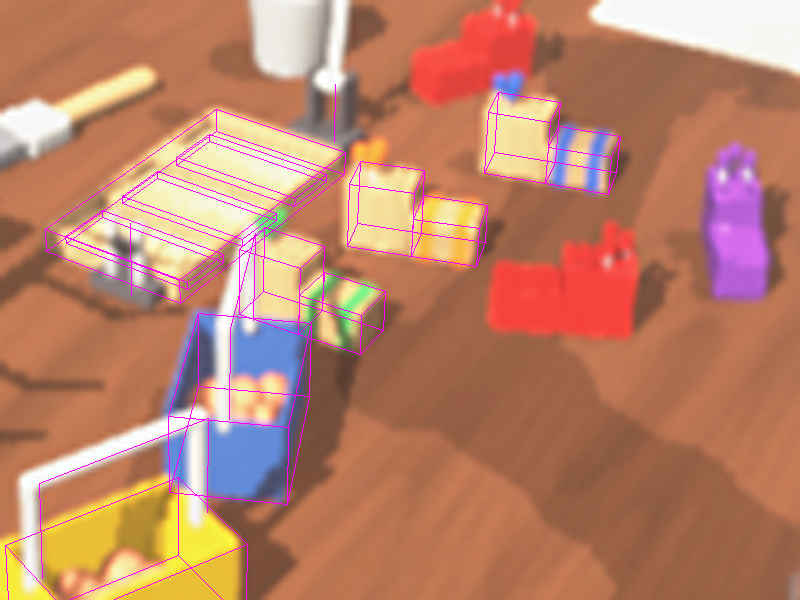

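```bash
cat >> h.py <<'E'
def Rdown(psi):
    c,s=np.cos(psi),np.sin(psi); return np.array([[c,0,-s],[s,0,c],[0,-1,0]])
def plan(g,psi):
    """g grasp point world, psi deg: tool x heading"""
    o=r.get_obs(); R0=R.from_rotvec(o['orientation']).as_matrix(); Rt=Rdown(np.radians(psi))
    p=np.array(g)-Rt[:,1]*0.155
    p[2]=g[2]+.155
    print('xyz',(R0.T@(p-o['tcp_pos'])/.3).round(4).tolist(),'rot',(R.from_matrix(R0.T@Rt).as_rotvec()/(np.pi/2)).round(4).tolist())
def state():
    o=r.get_obs();M=R.from_rotvec(o['orientation']).as_matrix()
    print('t',o['clock'].__round__(2) if hasattr(o['clock'],'__round__') else o['clock'],'grasp',(o['tcp_pos']+.155*M[:,1]).round(4),'psi',np.degrees(np.arctan2(M[1,0],M[0,0])).round(2),'y',M[:,1].round(3),'q',o['joints'].round(2),'F',o['contact_force'].round(1),'w',round(float(o['grip_width']),4))
E
python3 - <<'E'
from h import *
import pickle
state()
res=pickle.load(open('res.pkl','rb'))
T=pose(*res['blue']);g=tf(T,[.015,0,.036])[0];print(g)
for s in (90,-90): plan(g+[0,0,.1],np.degrees(res['blue'][2])+s)
# keeper angle
d=pickle.load(open('v0.pkl','rb'));TR=pose(*res['rack'])
best=[]
for a in np.arange(1.5,2.1,.01):
    P=tf(TR,[-.024,-.14+.28*np.cos(a),.047+.28*np.sin(a)]);best.append((np.abs(proj(P,*d['top'][1:])-[[479.6,140.4]]).sum(),a,proj(P,*d['side'][1:])))
print(min(best,key=lambda b:b[0]))
E
```

```text
t 0.25 grasp [ 0.2249 -0.6362  0.2492] psi -70.53 y [-0.     0.001 -1.   ] q [ 1.12  0.48  0.02  1.56 -0.01  1.11 -0.08] F [0.8 0.8 0.1] w 0.0858
[ 0.44139985 -0.31812616  0.036     ]
xyz [-0.7591, 0.378, 1.0338] rot [-0.0008, -1.9218, -0.0001]
xyz [-0.7591, 0.378, 1.0338] rot [0.0001, 0.0782, -0.0005]
(np.float64(0.593449694868383), np.float64(1.7300000000000002), array([[355.83975639, 110.15089333]]))
```

{"name": "step_arm", "arguments": {
  "xyz": [
    [-0.37,0.1,0.5],
    [-0.7,0.2,0.95],
    [-0.7,0.2,0.95],
    [-0.7,0.2,0.95],
    [-0.7,0.2,0.95],
    [-0.7,0.2,0.95],
    [-0.7,0.2,0.95]
  ],
  "rotation": [
    [0,0.04,0],
    [0,0.078,0],
    [0,0.078,0],
    [0,0.078,0],
    [0,0.078,0],
    [0,0.078,0],
    [0,0.078,0]
  ],
  "grip": 0.35,
  "force": 40
}}

```text
clock: 1.12
tcp_pos: [0.4261, -0.3393, 0.3439]
orientation: [-1.305, 1.043, -1.04]
contact_force: [-0.6, -0.6, -0.7]
grip_width: 0.0554
```

```bash
cat > look.py <<'E'
import sys,pickle
from fit0 import overlay
from h import *
# look.py name cam
res=pickle.load(open('res.pkl','rb'))
state()
img,K,T=cam(sys.argv[2])
names=sys.argv[3].split(',') if len(sys.argv)>3 and sys.argv[3] else []
win=eval(sys.argv[4]) if len(sys.argv)>4 else (0,0,640,400)
k=min(800/(win[2]-win[0]),600/(win[3]-win[1])) 
cv2.imwrite('pics/'+sys.argv[1]+'.png',overlay(img,K,T,{n:res[n] for n in names},k=k,win=win))
pickle.dump((img,K,T),open(sys.argv[1]+'.pkl','wb'))
E
sed -i 's/^do(/if __name__=="__main__": do(/; s/^pickle.dump/if __name__=="__main__": pickle.dump/' fit0.py
python3 look.py w1 wrist blue
```

```text
t 1.12 grasp [ 0.4261 -0.3388  0.1889] psi -77.11 y [-0.     0.003 -1.   ] q [ 0.63  0.34 -0.08  1.92  0.03  0.88 -0.82] F [-0.6 -0.6 -0.7] w 0.0554
```

View pics/w1.png

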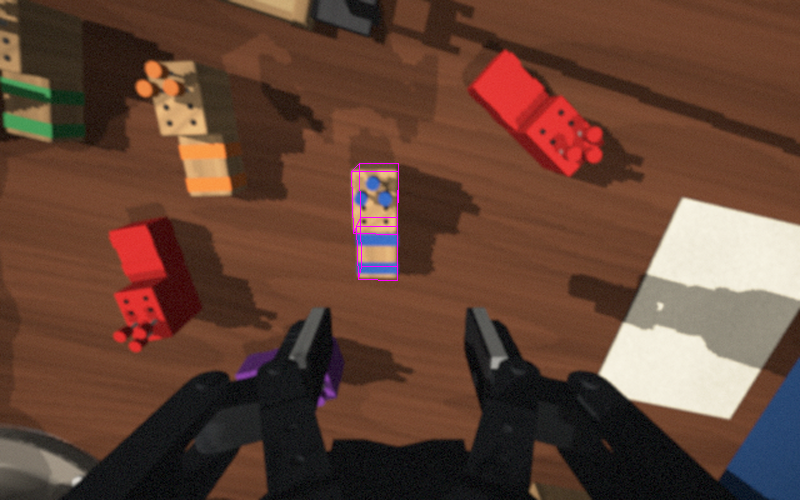

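Run:
```python
from fit0 import *
img,K2,T2=pickle.load(open('w1.pkl','rb'))
res=pickle.load(open('res.pkl','rb'))
crop(img,270,120,350,230,5.4,'w1c.png')
cv2.imwrite('pics/w1o.png',np.hstack([cv2.resize(img[120:230,270:350],None,fx=5,fy=5,interpolation=cv2.INTER_CUBIC),overlay(img,K2,T2,{'blue':res['blue']},k=5,win=(270,120,350,230))]))
```

```text
(no output)
```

View pics/w1o.png

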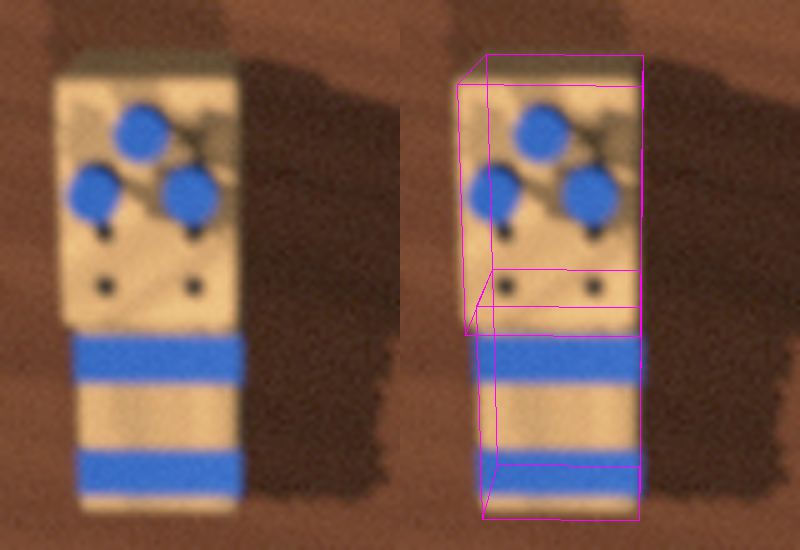

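Run:
```python
from h import *
plan([.442,-.317,.105],-77.5);plan([.442,-.317,.036],-77.5)
```

```text
xyz [-0.0673, 0.2808, 0.0747] rot [0.0002, 0.0019, -0.0009]
xyz [-0.067, 0.5108, 0.0747] rot [0.0002, 0.0019, -0.0009]
```

{"name": "step_arm", "arguments": {
  "xyz": [
    [-0.067,0.14,0.075],
    [-0.067,0.28,0.075],
    [-0.067,0.36,0.075],
    [-0.067,0.44,0.075],
    [-0.067,0.49,0.075],
    [-0.067,0.51,0.075],
    [-0.067,0.51,0.075]
  ],
  "rotation": [
    [0,0.002,0],
    [0,0.002,0],
    [0,0.002,0],
    [0,0.002,0],
    [0,0.002,0],
    [0,0.002,0],
    [0,0.002,0]
  ]
}}

```text
clock: 2.05
tcp_pos: [0.442, -0.3174, 0.1914]
orientation: [-1.304, 1.048, -1.046]
contact_force: [0.3, -0.3, -0.2]
grip_width: 0.0553
```

```bash
python3 look.py w2 wrist
```

```text
t 2.05 grasp [ 0.4419 -0.3172  0.0364] psi -77.54 y [-0.001  0.001 -1.   ] q [ 0.57  0.56 -0.08  2.01  0.07  0.57 -0.91] F [ 0.3 -0.3 -0.2] w 0.0553
```

View pics/w2.png

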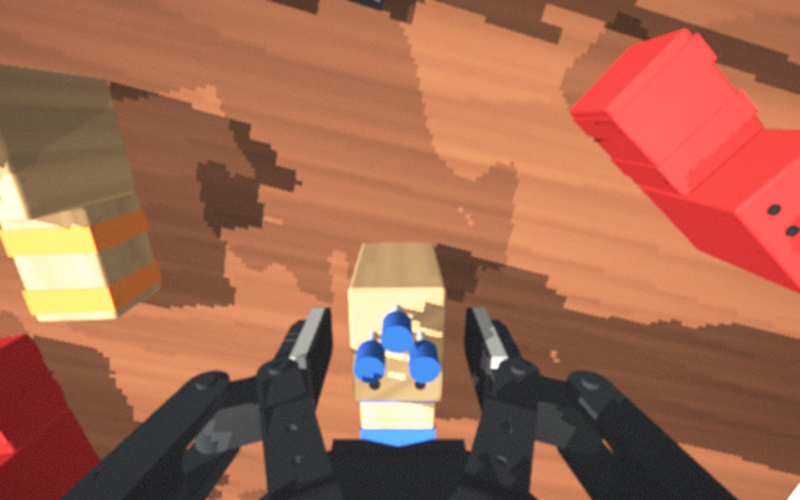

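{"name": "step_arm", "arguments": {
  "xyz": [
    [0,0,0],
    [0,0,0],
    [0,0,0],
    [0,0,0],
    [0,-0.03,0],
    [0,-0.1,0],
    [0,-0.2,0],
    [0,-0.3,0],
    [0,-0.3,0]
  ],
  "rotation": [
    [0,0,0],
    [0,0,0],
    [0,0,0],
    [0,0,0],
    [0,0,0],
    [0,0,0],
    [0,0,0],
    [0,0,0],
    [0,0,0]
  ],
  "grip": 1,
  "force": 40
}}

```text
clock: 3.22
tcp_pos: [0.4429, -0.3178, 0.2843]
orientation: [-1.303, 1.044, -1.051]
contact_force: [0.5, -0.1, -1.7]
grip_width: 0.0313
```

```bash
python3 look.py w3 wrist
python3 - <<'E'
from h import *
import pickle
res=pickle.load(open('res.pkl','rb'));TR=pose(*res['rack']);yaw=np.degrees(res['rack'][2])
for y in(-.066,0,.066):
    g=tf(TR,[.015,y,.006+.036])[0];print(g.round(4));
g=tf(TR,[.015,-.066,.042])[0]
plan(g+[0,0,.09],-90+yaw);plan(g+[0,0,.002],-90+yaw)
E
```

```text
t 3.23 grasp [ 0.4435 -0.3181  0.1293] psi -77.53 y [ 0.004 -0.002 -1.   ] q [ 0.58  0.42 -0.09  1.97  0.05  0.75 -0.89] F [ 0.5 -0.1 -1.7] w 0.0313
[ 0.6257 -0.2094  0.042 ]
[ 0.6295 -0.1435  0.042 ]
[ 0.6333 -0.0776  0.042 ]
xyz [-0.2198, -0.013, 0.6746] rot [-0.0012, 0.1751, 0.0003]
xyz [-0.22, 0.2804, 0.6741] rot [-0.0012, 0.1751, 0.0003]
```

View pics/w3.png

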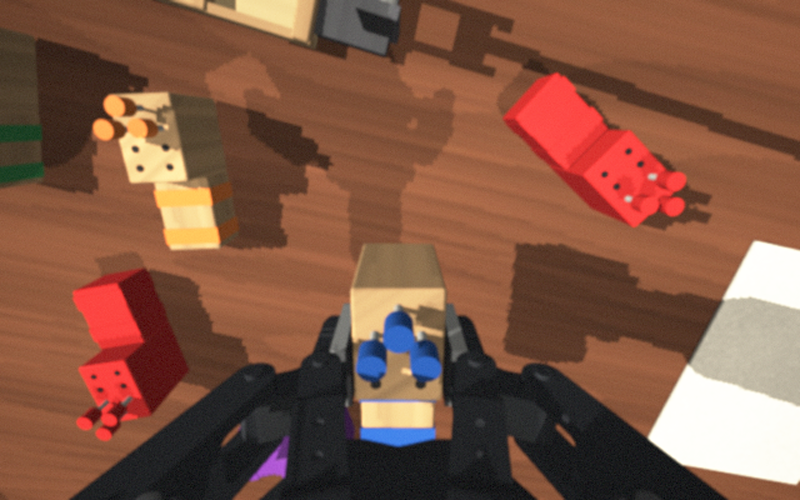

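Run:
```python
from h import *
for p in [(.5,-.2,.132),(.56,-.2,.132),(.6257,-.2094,.132)]: plan(p,-93.3)
```

```text
xyz [-0.3408, -0.0138, 0.2722] rot [-0.0012, 0.1753, 0.0003]
xyz [-0.2976, -0.0134, 0.4675] rot [-0.0012, 0.1753, 0.0003]
xyz [-0.2197, -0.013, 0.6746] rot [-0.0012, 0.1753, 0.0003]
```

{"name": "step_arm", "arguments": {
  "xyz": [
    [-0.16,-0.013,0.13],
    [-0.34,-0.013,0.272],
    [-0.34,-0.013,0.3],
    [-0.32,-0.013,0.37],
    [-0.3,-0.013,0.467],
    [-0.26,-0.013,0.57],
    [-0.225,-0.013,0.65],
    [-0.22,-0.013,0.674],
    [-0.22,-0.013,0.674],
    [-0.22,-0.013,0.674]
  ],
  "rotation": [
    [0,0.08,0],
    [0,0.175,0],
    [0,0.175,0],
    [0,0.175,0],
    [0,0.175,0],
    [0,0.175,0],
    [0,0.175,0],
    [0,0.175,0],
    [0,0.175,0],
    [0,0.175,0]
  ]
}}

```text
clock: 4.53
tcp_pos: [0.6244, -0.2096, 0.2866]
orientation: [-1.181, 1.251, -1.252]
contact_force: [0.1, 0.1, -0.4]
grip_width: 0.0314
```

```bash
python3 look.py w4 wrist rack;  python3 - <<'E'
from h import *
for z in (.06,.044): plan((.6257,-.2094,z),-93.3)
E
```

```text
t 4.53 grasp [ 0.6244 -0.2096  0.1316] psi -93.29 y [ 0. -0. -1.] q [ 0.26  0.57 -0.04  1.69  0.03  0.88 -1.42] F [ 0.1  0.1 -0.4] w 0.0314
xyz [-0.0009, 0.2393, 0.0038] rot [-0.0005, 0.0001, 0.0001]
xyz [-0.0009, 0.2926, 0.0038] rot [-0.0005, 0.0001, 0.0001]
```

View pics/w4.png

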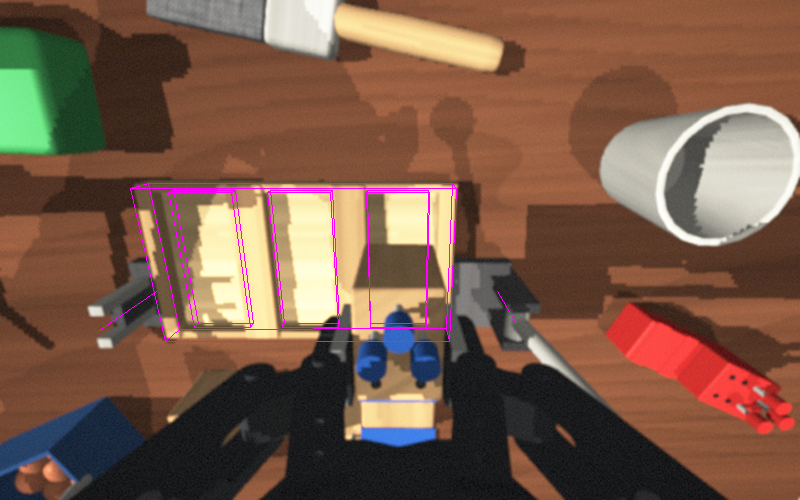

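{"name": "step_arm", "arguments": {
  "xyz": [
    [-0.001,0.1,0.004],
    [-0.001,0.19,0.004],
    [-0.001,0.24,0.004],
    [-0.001,0.265,0.004],
    [-0.001,0.28,0.004],
    [-0.001,0.292,0.004],
    [-0.001,0.292,0.004]
  ],
  "rotation": [
    [0,0,0],
    [0,0,0],
    [0,0,0],
    [0,0,0],
    [0,0,0],
    [0,0,0],
    [0,0,0]
  ]
}}

```text
clock: 5.45
tcp_pos: [0.6259, -0.2094, 0.1995]
orientation: [-1.181, 1.25, -1.252]
contact_force: [-0.1, -0.3, -1.0]
grip_width: 0.0315
```

```bash
python3 look.py w5 wrist rack; python3 look.py s5 side "" "(250,150,450,300)"
```

```text
t 5.45 grasp [ 0.626  -0.2094  0.0445] psi -93.29 y [ 0.001 -0.    -1.   ] q [ 0.26  0.69 -0.04  1.73  0.04  0.73 -1.43] F [-0.1 -0.3 -1. ] w 0.0315
t 5.5 grasp [ 0.6262 -0.2095  0.0446] psi -93.29 y [ 0.001 -0.    -1.   ] q [ 0.26  0.69 -0.04  1.73  0.04  0.73 -1.43] F [-0.3  0.1 -0.8] w 0.0316
```

View pics/w5.png

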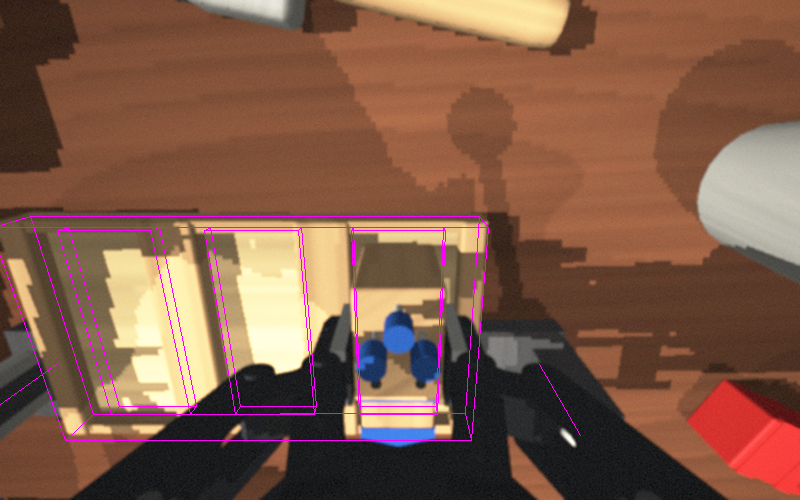

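View pics/s5.png

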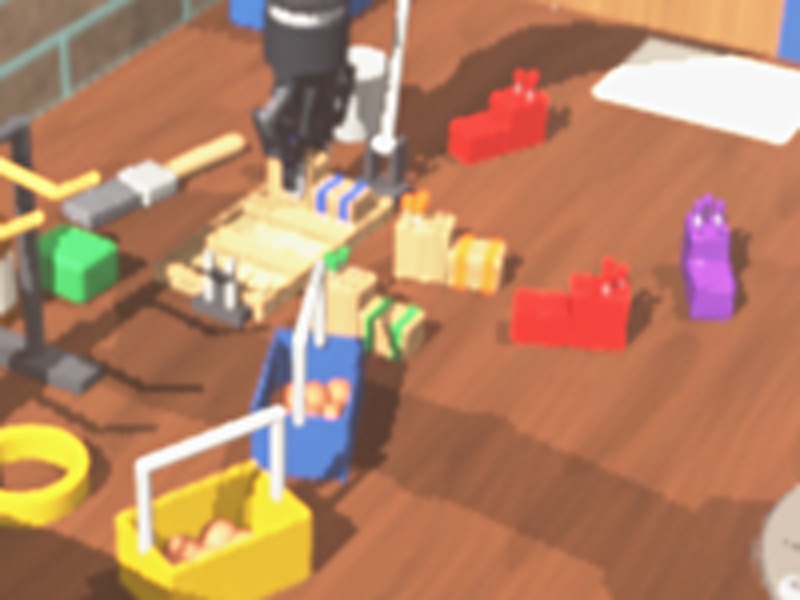

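{"name": "step_arm", "arguments": {
  "xyz": [
    [0,0.006,0],
    [0,0.006,0]
  ],
  "rotation": [
    [0,0,0],
    [0,0,0]
  ]
}}

```text
clock: 5.8
tcp_pos: [0.6262, -0.2094, 0.1988]
orientation: [-1.18, 1.25, -1.253]
contact_force: [-2.2, 0.9, 5.3]
grip_width: 0.0312
```

{"name": "step_arm", "arguments": {
  "xyz": [
    [0,0,0],
    [0,0,0],
    [0,0,0],
    [0,-0.05,0],
    [0,-0.15,0],
    [0,-0.3,0],
    [0,-0.3,0]
  ],
  "rotation": [
    [0,0,0],
    [0,0,0],
    [0,0,0],
    [0,0,0],
    [0,0,0],
    [0,0,0],
    [0,0,0]
  ],
  "grip": 0.42
}}

```text
clock: 6.68
tcp_pos: [0.6276, -0.21, 0.2941]
orientation: [-1.175, 1.243, -1.258]
contact_force: [0.1, 0.4, -0.6]
grip_width: 0.0492
```

```bash
python3 look.py w6 wrist rack; python3 look.py t6 top green,orange,rack "(320,130,480,250)";python3 - <<'E'
from h import *
import pickle
res=pickle.load(open('res.pkl','rb'));T=pose(*res['orange']);g=tf(T,[.015,0,.036])[0];print(g,res['orange'])
plan([.56,-.19,.13],-90+15);plan(g+[0,0,.1],-90+15.1)
E
```

```text
t 6.67 grasp [ 0.6292 -0.2104  0.1391] psi -93.32 y [ 0.01  -0.003 -1.   ] q [ 0.26  0.57 -0.04  1.68  0.03  0.88 -1.43] F [ 0.1  0.4 -0.6] w 0.0492
t 6.72 grasp [ 0.6278 -0.2099  0.1368] psi -93.31 y [ 0.007 -0.002 -1.   ] q [ 0.26  0.57 -0.04  1.69  0.03  0.88 -1.43] F [-0.1  0.2 -0.3] w 0.0494
[ 0.47891175 -0.17936498  0.036     ] [ 0.46442853 -0.18326839  0.26325743]
xyz [-0.052, 0.0159, -0.2236] rot [-0.0023, -0.2034, 0.0009]
xyz [-0.0718, -0.0052, -0.4954] rot [-0.0023, -0.2045, 0.0009]
```

View pics/w6.png

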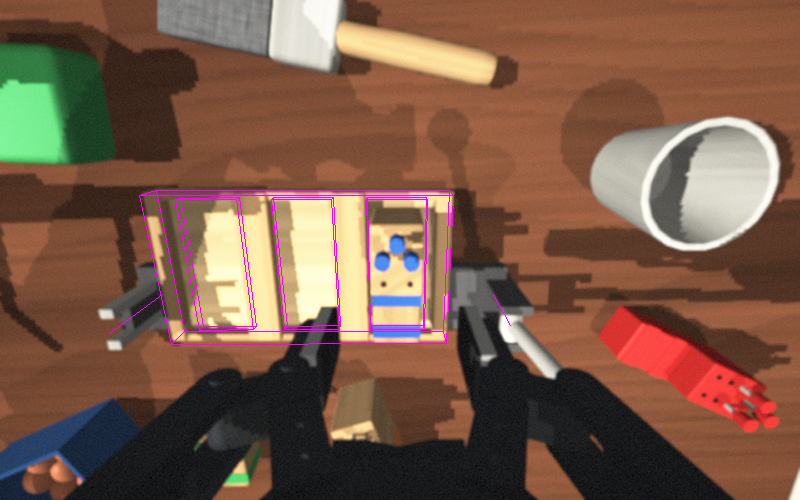

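View pics/t6.png

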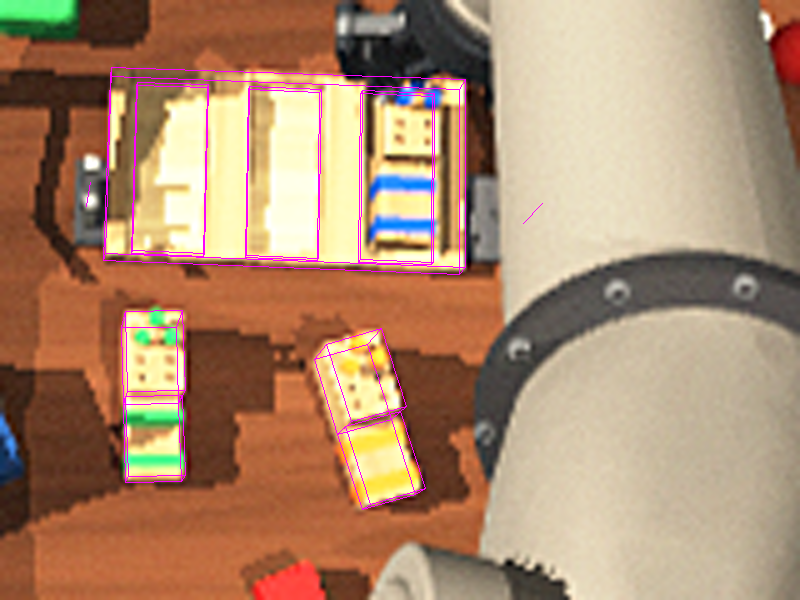

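{"name": "step_arm", "arguments": {
  "xyz": [
    [-0.02,0,-0.17],
    [-0.05,0,-0.34],
    [-0.07,0,-0.45],
    [-0.072,0.05,-0.495],
    [-0.072,0.1,-0.495],
    [-0.072,0.1,-0.495]
  ],
  "rotation": [
    [0,-0.1,0],
    [0,-0.2,0],
    [0,-0.204,0],
    [0,-0.204,0],
    [0,-0.204,0],
    [0,-0.204,0]
  ],
  "grip": 0.38
}}

```text
clock: 7.52
tcp_pos: [0.4792, -0.1792, 0.2579]
orientation: [-1.322, 1.012, -1.014]
contact_force: [0.3, -0.5, 0.1]
grip_width: 0.0531
```

```bash
python3 look.py w7 wrist orange
python3 - <<'E'
from h import *
plan([.4789,-.1794,.036],-74.9)
E
```

```text
t 7.53 grasp [ 0.4793 -0.1792  0.1029] psi -74.93 y [ 0.001 -0.    -1.   ] q [ 0.35  0.42 -0.14  2.06  0.09  0.67 -1.15] F [ 0.3 -0.5  0.1] w 0.0531
xyz [-0.0006, 0.2255, -0.0032] rot [-0.0014, -0.0003, 0.0007]
```

View pics/w7.png

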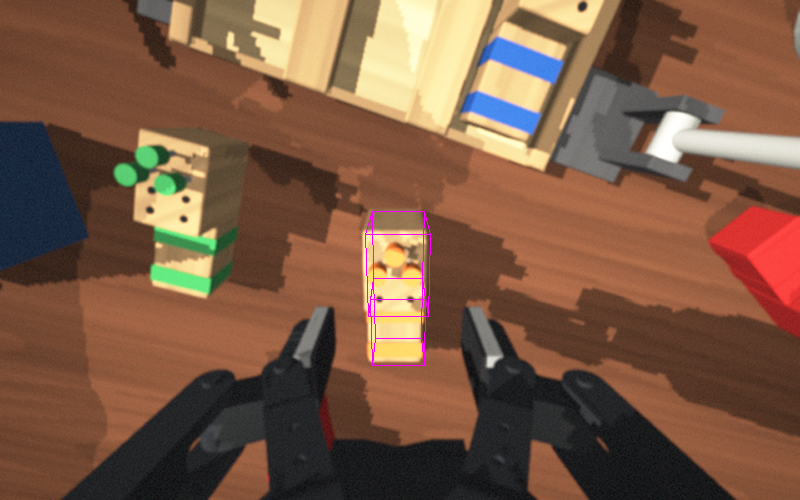

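{"name": "step_arm", "arguments": {
  "xyz": [
    [-0.001,0.1,-0.003],
    [-0.001,0.18,-0.003],
    [-0.001,0.22,-0.003],
    [-0.001,0.225,-0.003],
    [-0.001,0.225,-0.003]
  ],
  "rotation": [
    [0,0,0],
    [0,0,0],
    [0,0,0],
    [0,0,0],
    [0,0,0]
  ]
}}

```text
clock: 8.2
tcp_pos: [0.4795, -0.1793, 0.1918]
orientation: [-1.321, 1.01, -1.016]
contact_force: [-0.4, 0.3, 0.1]
grip_width: 0.0527
```

{"name": "step_arm", "arguments": {
  "xyz": [
    [0,0,0],
    [0,0,0],
    [0,0,0],
    [0,0,0],
    [0,-0.03,0],
    [0,-0.1,0],
    [0,-0.2,0],
    [0,-0.32,0],
    [0,-0.32,0]
  ],
  "rotation": [
    [0,0,0],
    [0,0,0],
    [0,0,0],
    [0,0,0],
    [0,0,0],
    [0,0,0],
    [0,0,0],
    [0,0,0],
    [0,0,0]
  ],
  "grip": 1
}}

```text
clock: 9.32
tcp_pos: [0.48, -0.1796, 0.2907]
orientation: [-1.318, 1.006, -1.02]
contact_force: [0.4, 1.0, -0.9]
grip_width: 0.031
```

```bash
python3 look.py w8 wrist
python3 - <<'E'
from h import *
plan([.6295,-.1435,.132],-93.3)
E
```

```text
t 9.32 grasp [ 0.4814 -0.18    0.1357] psi -74.94 y [ 0.009 -0.002 -1.   ] q [ 0.36  0.36 -0.14  2.04  0.08  0.73 -1.14] F [ 0.4  1.  -0.9] w 0.031
xyz [0.0144, 0.0097, 0.5145] rot [-0.0038, 0.2041, 0.0014]
```

View pics/w8.png

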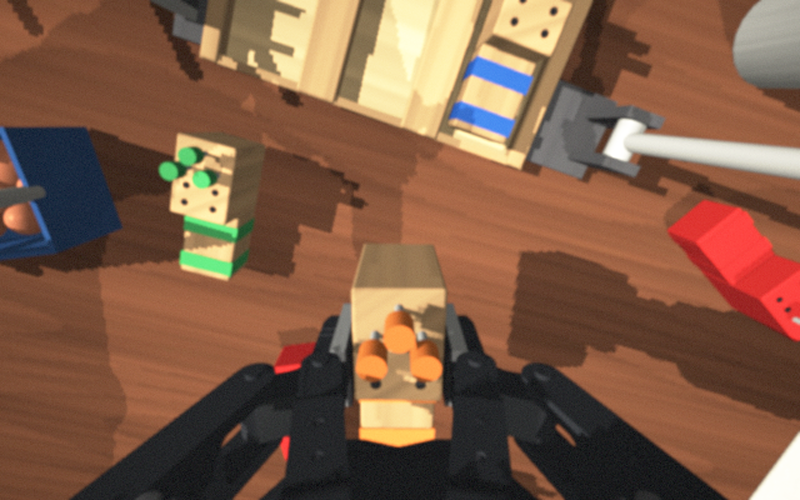

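{"name": "step_arm", "arguments": {
  "xyz": [
    [0.005,0,0.17],
    [0.01,0,0.35],
    [0.014,0,0.48],
    [0.014,0,0.514],
    [0.014,0.01,0.514],
    [0.014,0.01,0.514],
    [0.014,0.01,0.514]
  ],
  "rotation": [
    [0,0.1,0],
    [0,0.2,0],
    [0,0.204,0],
    [0,0.204,0],
    [0,0.204,0],
    [0,0.204,0],
    [0,0.204,0]
  ]
}}

```text
clock: 10.25
tcp_pos: [0.6282, -0.1443, 0.2868]
orientation: [-1.178, 1.248, -1.256]
contact_force: [0.0, 0.7, -1.3]
grip_width: 0.0319
```

```bash
python3 look.py w9 wrist rack
python3 - <<'E'
from h import *
plan([.6295,-.1435,.0425],-93.3)
E
```

```text
t 10.25 grasp [ 0.629  -0.1446  0.1318] psi -93.37 y [ 0.005 -0.002 -1.   ] q [ 0.18  0.55 -0.06  1.73  0.05  0.86 -1.54] F [ 0.   0.7 -1.3] w 0.0319
xyz [-0.0026, 0.2983, 0.0016] rot [-0.0037, -0.0006, 0.0009]
```

View pics/w9.png

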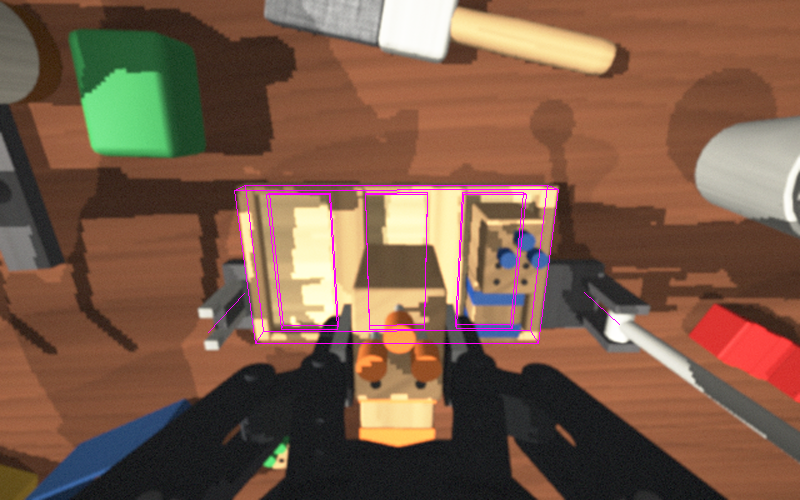

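{"name": "step_arm", "arguments": {
  "xyz": [
    [-0.003,0.1,0.002],
    [-0.003,0.2,0.002],
    [-0.003,0.25,0.002],
    [-0.003,0.28,0.002],
    [-0.003,0.29,0.002],
    [-0.003,0.297,0.002],
    [-0.003,0.299,0.002],
    [-0.003,0.299,0.002]
  ],
  "rotation": [
    [-0.002,0,0],
    [-0.004,0,0],
    [-0.004,0,0.001],
    [-0.004,0,0.001],
    [-0.004,0,0.001],
    [-0.004,0,0.001],
    [-0.004,0,0.001],
    [-0.004,0,0.001]
  ]
}}

```text
clock: 11.3
tcp_pos: [0.63, -0.1435, 0.1989]
orientation: [-1.18, 1.252, -1.253]
contact_force: [-3.7, 0.7, 5.6]
grip_width: 0.0314
```

```bash
python3 look.py w10 wrist rack
```

```text
t 11.3 grasp [ 0.6301 -0.1435  0.0439] psi -93.36 y [ 0.001 -0.    -1.   ] q [ 0.17  0.67 -0.06  1.76  0.06  0.71 -1.55] F [-3.7  0.7  5.6] w 0.0314
```

View pics/w10.png

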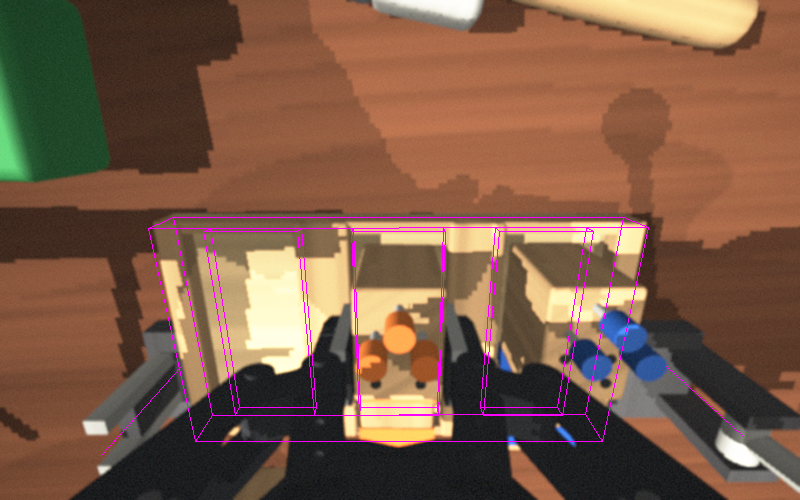

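{"name": "step_arm", "arguments": {
  "xyz": [
    [0,0,0],
    [0,0,0],
    [0,0,0],
    [0,-0.05,0],
    [0,-0.15,0],
    [0,-0.3,0],
    [0,-0.3,0]
  ],
  "rotation": [
    [0,0,0],
    [0,0,0],
    [0,0,0],
    [0,0,0],
    [0,0,0],
    [0,0,0],
    [0,0,0]
  ],
  "grip": 0.42
}}

```text
clock: 12.22
tcp_pos: [0.6315, -0.1439, 0.294]
orientation: [-1.175, 1.245, -1.258]
contact_force: [0.5, 0.9, -0.3]
grip_width: 0.05
```

```bash
python3 look.py w11 wrist rack; python3 look.py t11 top green,rack "(320,130,480,250)";python3 - <<'E'
from h import *
import pickle
res=pickle.load(open('res.pkl','rb'));T=pose(*res['green']);g=tf(T,[.015,0,.036])[0];print(g,res['green'])
plan(g+[0,0,.07],-90)
E
```

```text
t 12.22 grasp [ 0.633  -0.1441  0.139 ] psi -93.38 y [ 0.009 -0.001 -1.   ] q [ 0.18  0.55 -0.07  1.72  0.05  0.87 -1.54] F [ 0.5  0.9 -0.3] w 0.05
t 12.28 grasp [ 0.6315 -0.1438  0.1368] psi -93.37 y [ 0.006 -0.001 -1.   ] q [ 0.18  0.55 -0.07  1.72  0.05  0.87 -1.54] F [-0.1  0.5  0.1] w 0.0495
[ 0.49430915 -0.06155258  0.036     ] [ 0.47930916 -0.06157623  0.00157674]
xyz [-0.2463, 0.0956, -0.4676] rot [-0.0016, -0.0374, 0.0003]
```

View pics/w11.png

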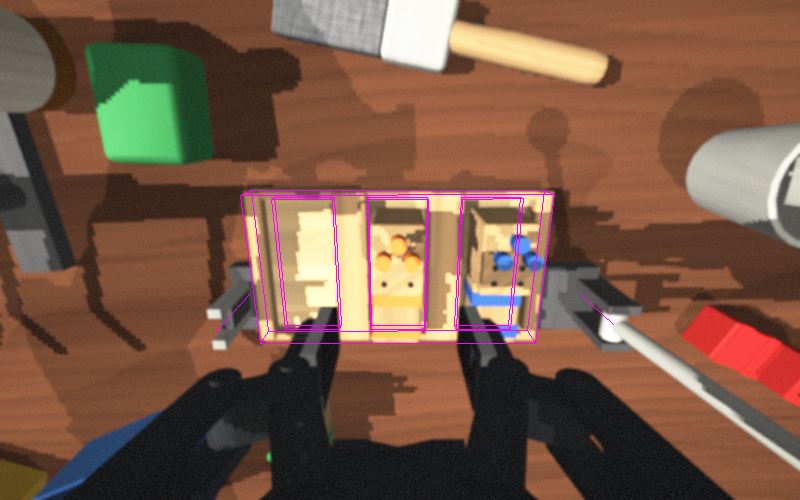

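View pics/t11.png

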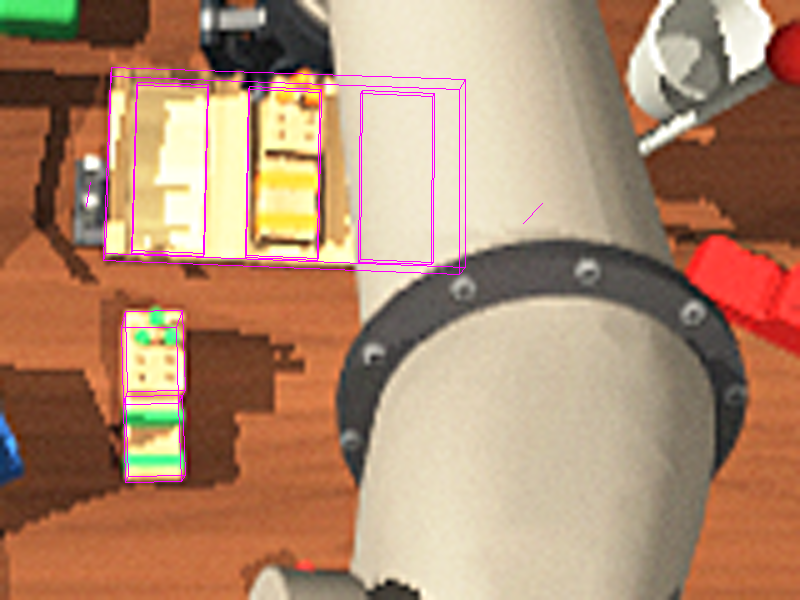

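{"name": "step_arm", "arguments": {
  "xyz": [
    [-0.08,0,-0.16],
    [-0.16,0,-0.32],
    [-0.22,0.02,-0.42],
    [-0.246,0.06,-0.468],
    [-0.246,0.096,-0.468],
    [-0.246,0.096,-0.468]
  ],
  "rotation": [
    [0,-0.02,0],
    [0,-0.037,0],
    [0,-0.037,0],
    [0,-0.037,0],
    [0,-0.037,0],
    [0,-0.037,0]
  ],
  "grip": 0.42
}}

```text
clock: 13.08
tcp_pos: [0.4944, -0.062, 0.2598]
orientation: [-1.209, 1.209, -1.211]
contact_force: [0.2, -0.3, -0.2]
grip_width: 0.0499
```

```bash
python3 look.py w12 wrist green
python3 - <<'E'
from h import *
plan([.4943,-.0615,.036],-90)
E
```

```text
t 13.07 grasp [ 0.4945 -0.0621  0.1048] psi -90.06 y [ 0.001 -0.001 -1.   ] q [ 0.09  0.39 -0.11  2.09  0.07  0.66 -1.64] F [ 0.2 -0.3 -0.2] w 0.0499
xyz [-0.0023, 0.2312, -0.0021] rot [-0.0011, -0.0008, 0.0004]
```

View pics/w12.png

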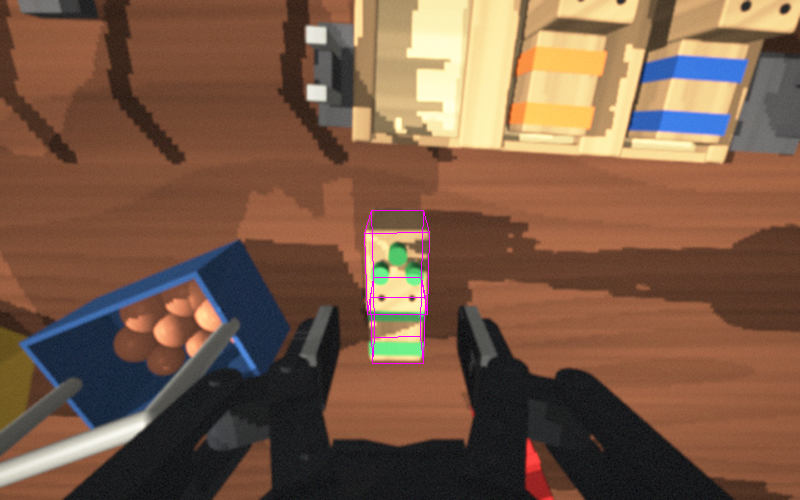

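{"name": "step_arm", "arguments": {
  "xyz": [
    [-0.002,0.1,-0.002],
    [-0.002,0.18,-0.002],
    [-0.002,0.22,-0.002],
    [-0.002,0.231,-0.002],
    [-0.002,0.231,-0.002]
  ],
  "rotation": [
    [0,0,0],
    [0,0,0],
    [0,0,0],
    [0,0,0],
    [0,0,0]
  ]
}}

```text
clock: 13.75
tcp_pos: [0.4948, -0.0617, 0.1915]
orientation: [-1.207, 1.208, -1.212]
contact_force: [0.5, -0.8, -0.0]
grip_width: 0.0497
```

{"name": "step_arm", "arguments": {
  "xyz": [
    [0,0,0],
    [0,0,0],
    [0,0,0],
    [0,0,0],
    [0,-0.03,0],
    [0,-0.1,0],
    [0,-0.2,0],
    [0,-0.32,0],
    [0,-0.32,0]
  ],
  "rotation": [
    [0,0,0],
    [0,0,0],
    [0,0,0],
    [0,0,0],
    [0,0,0],
    [0,0,0],
    [0,0,0],
    [0,0,0],
    [0,0,0]
  ],
  "grip": 1
}}

```text
clock: 14.88
tcp_pos: [0.4954, -0.0617, 0.2902]
orientation: [-1.203, 1.204, -1.215]
contact_force: [0.2, 0.3, -2.1]
grip_width: 0.0314
```

```bash
python3 look.py w13 wrist
python3 - <<'E'
from h import *
plan([.6333,-.0776,.132],-93.3)
E
```

```text
t 14.88 grasp [ 0.4966 -0.0619  0.1352] psi -90.1 y [ 0.008 -0.001 -1.   ] q [ 0.09  0.34 -0.11  2.07  0.06  0.72 -1.63] F [ 0.2  0.3 -2.1] w 0.0314
xyz [0.0522, 0.0079, 0.4621] rot [-0.0033, 0.0356, 0.0004]
```

View pics/w13.png

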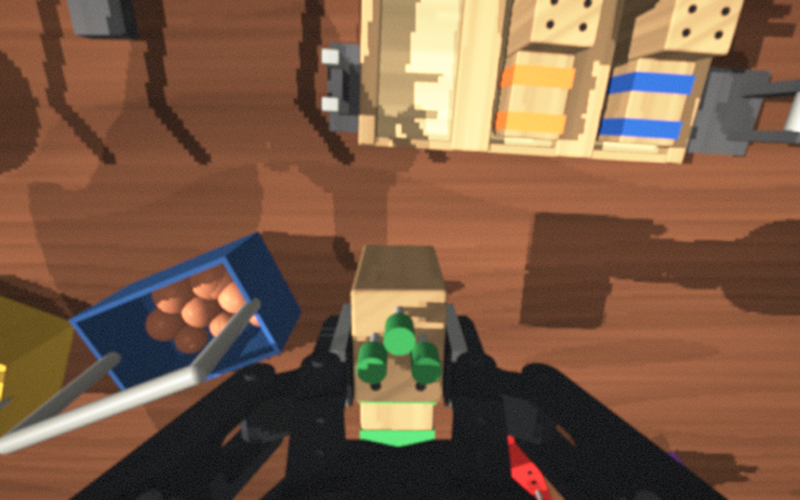

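{"name": "step_arm", "arguments": {
  "xyz": [
    [0.02,0,0.17],
    [0.04,0,0.34],
    [0.052,0,0.44],
    [0.052,0,0.462],
    [0.052,0.008,0.462],
    [0.052,0.008,0.462]
  ],
  "rotation": [
    [0,0.02,0],
    [-0.003,0.036,0],
    [-0.003,0.036,0],
    [-0.003,0.036,0],
    [-0.003,0.036,0],
    [-0.003,0.036,0]
  ]
}}

```text
clock: 15.68
tcp_pos: [0.6318, -0.0775, 0.2861]
orientation: [-1.183, 1.253, -1.251]
contact_force: [-1.1, -0.3, -0.8]
grip_width: 0.0316
```

```bash
python3 look.py w14 wrist rack
python3 - <<'E'
from h import *
plan([.6333,-.0776,.0425],-93.3)
E
```

```text
t 15.68 grasp [ 0.6315 -0.0776  0.1311] psi -93.33 y [-0.002 -0.001 -1.   ] q [ 0.08  0.54 -0.08  1.75  0.06  0.86 -1.65] F [-1.1 -0.3 -0.8] w 0.0316
xyz [-0.0, 0.2967, 0.0047] rot [0.0009, -0.0003, 0.0005]
```

View pics/w14.png

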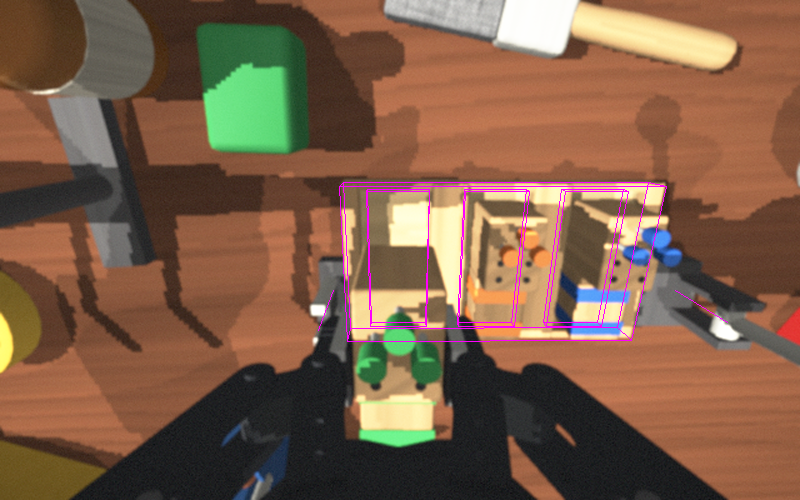

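{"name": "step_arm", "arguments": {
  "xyz": [
    [0,0.1,0.004],
    [0,0.2,0.005],
    [0,0.25,0.005],
    [0,0.28,0.005],
    [0,0.29,0.005],
    [0,0.296,0.005],
    [0,0.297,0.005],
    [0,0.297,0.005]
  ],
  "rotation": [
    [0,0,0],
    [0,0,0],
    [0,0,0],
    [0,0,0],
    [0,0,0],
    [0,0,0],
    [0,0,0],
    [0,0,0]
  ]
}}

```text
clock: 16.73
tcp_pos: [0.6338, -0.0776, 0.1984]
orientation: [-1.182, 1.252, -1.253]
contact_force: [-2.2, -0.9, 5.8]
grip_width: 0.0313
```

```bash
python3 look.py w15 wrist rack
```

```text
t 16.73 grasp [ 0.6337 -0.0778  0.0434] psi -93.34 y [-0.    -0.001 -1.   ] q [ 0.08  0.66 -0.07  1.78  0.07  0.7  -1.66] F [-2.2 -0.9  5.8] w 0.0313
```

View pics/w15.png

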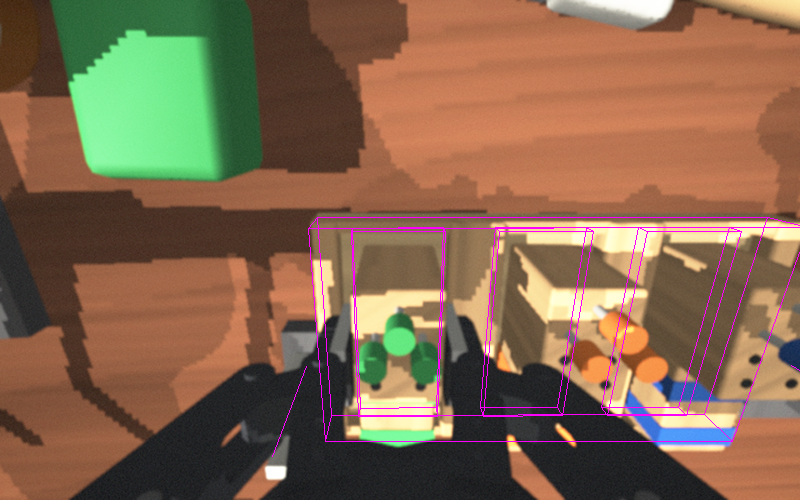

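{"name": "step_arm", "arguments": {
  "xyz": [
    [0,0,0],
    [0,0,0],
    [0,0,0],
    [0,-0.05,0],
    [0,-0.15,0],
    [0,-0.3,0],
    [0,-0.5,0],
    [0,-0.7,0],
    [0,-0.9,0],
    [0,-0.9,0]
  ],
  "rotation": [
    [0,0,0],
    [0,0,0],
    [0,0,0],
    [0,0,0],
    [0,0,0],
    [0,0,0],
    [0,0,0],
    [0,0,0],
    [0,0,0],
    [0,0,0]
  ],
  "grip": 0.42
}}

```text
clock: 18.02
tcp_pos: [0.6345, -0.0776, 0.4759]
orientation: [-1.173, 1.243, -1.259]
contact_force: [-0.2, -0.5, -0.6]
grip_width: 0.0495
```

```bash
python3 look.py w16 wrist rack; python3 look.py s16 side "" "(230,90,430,240)"; python3 look.py t16 top rack "(320,130,480,250)";python3 - <<'E'
from h import *
import pickle
res=pickle.load(open('res.pkl','rb'));TR=pose(*res['rack'])
a=1.73
g=tf(TR,[-.024,-.14+.28*np.cos(a),.047+.28*np.sin(a)])[0];print(g,res['rack'])
plan(g+[0,0,.07],-3.3);plan(g+[0,0,.07],-48);plan(g,-3.3)
E
```

```text
t 18.02 grasp [ 0.6364 -0.0778  0.3209] psi -93.36 y [ 0.012 -0.001 -1.   ] q [ 0.08  0.36 -0.08  1.56  0.03  1.21 -1.63] F [-0.2 -0.5 -0.6] w 0.0495
t 18.07 grasp [ 0.6348 -0.0777  0.3172] psi -93.35 y [ 0.006 -0.001 -1.   ] q [ 0.08  0.37 -0.08  1.57  0.03  1.21 -1.63] F [ 0.3  0.4 -0.9] w 0.0495
t 18.12 grasp [ 0.6337 -0.0776  0.3147] psi -93.34 y [ 0.002 -0.001 -1.   ] q [ 0.08  0.37 -0.08  1.57  0.03  1.2  -1.63] F [-1.  -0.8  0.1] w 0.0492
[ 0.57999064 -0.32531961  0.32345908] [ 0.61450746 -0.14260705 -0.05728085]
xyz [0.8353, -0.2672, -0.1293] rot [0.0009, -1.0004, -0.0001]
xyz [0.8353, -0.2672, -0.1293] rot [0.0008, -0.5038, 0.0002]
xyz [0.8351, -0.0339, -0.1291] rot [0.0009, -1.0004, -0.0001]
```

View pics/w16.png

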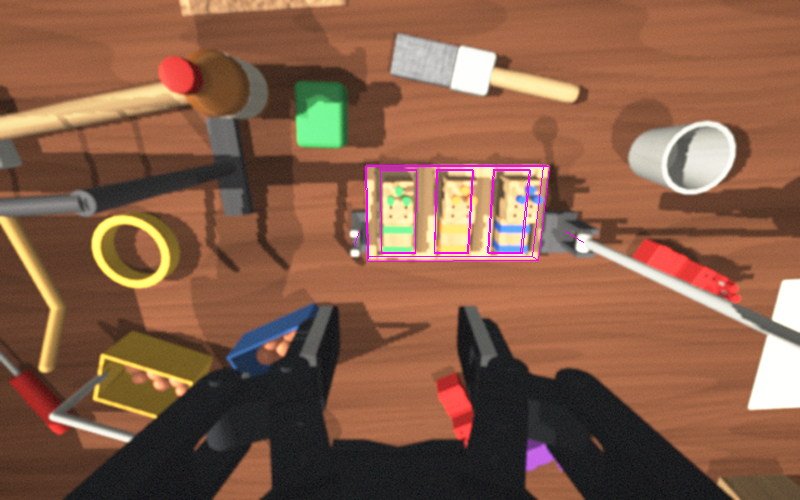

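View pics/s16.png

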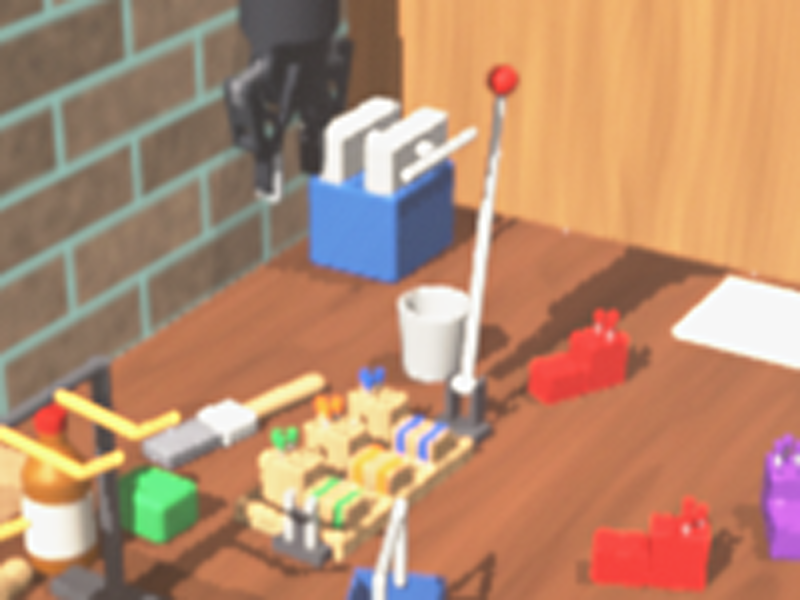

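View pics/t16.png

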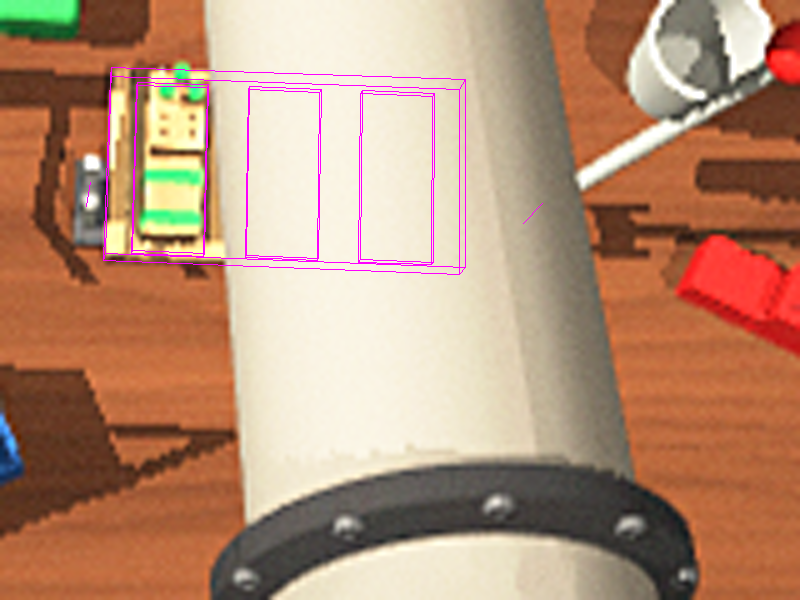

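{"name": "step_arm", "arguments": {
  "xyz": [
    [0,-0.15,0],
    [0.1,-0.3,-0.01],
    [0.25,-0.3,-0.03],
    [0.4,-0.3,-0.06],
    [0.55,-0.3,-0.09],
    [0.7,-0.3,-0.11],
    [0.8,-0.3,-0.13],
    [0.835,-0.28,-0.13],
    [0.835,-0.267,-0.13],
    [0.835,-0.267,-0.13],
    [0.835,-0.267,-0.13],
    [0.835,-0.267,-0.13]
  ],
  "rotation": [
    [0,-0.1,0],
    [0,-0.2,0],
    [0,-0.3,0],
    [0,-0.4,0],
    [0,-0.5,0],
    [0,-0.6,0],
    [0,-0.7,0],
    [0,-0.8,0],
    [0,-0.9,0],
    [0,-1,0],
    [0,-1,0],
    [0,-1,0]
  ],
  "grip": 0.3
}}

```text
clock: 19.68
tcp_pos: [0.5798, -0.3252, 0.5474]
orientation: [-1.57, 0.05, -0.046]
contact_force: [-0.6, 0.7, -0.6]
grip_width: 0.0597
```

```bash
python3 look.py w17 wrist; python3 look.py s17 side "" "(280,50,440,170)"
python3 - <<'E'
from h import *
plan([.580,-.3253,.3235],-3.3)
_,K,T=cam('wrist');print(proj([.580,-.3253,.3235],K,T)*1.25)
E
```

```text
t 19.68 grasp [ 0.5794 -0.3252  0.3924] psi -3.5 y [-0.003  0.    -1.   ] q [ 0.58  0.39 -0.23  1.38  0.09  1.39  0.29] F [-0.6  0.7 -0.6] w 0.0597
t 19.73 grasp [ 0.5795 -0.3252  0.3927] psi -3.47 y [-0.002 -0.    -1.   ] q [ 0.58  0.39 -0.23  1.37  0.09  1.39  0.29] F [-1.  -0.4 -0.7] w 0.0598
xyz [0.001, 0.2316, -0.0004] rot [0.0004, -0.0015, -0.0011]
[[397.75190759 275.49210891]]
```

View pics/w17.png

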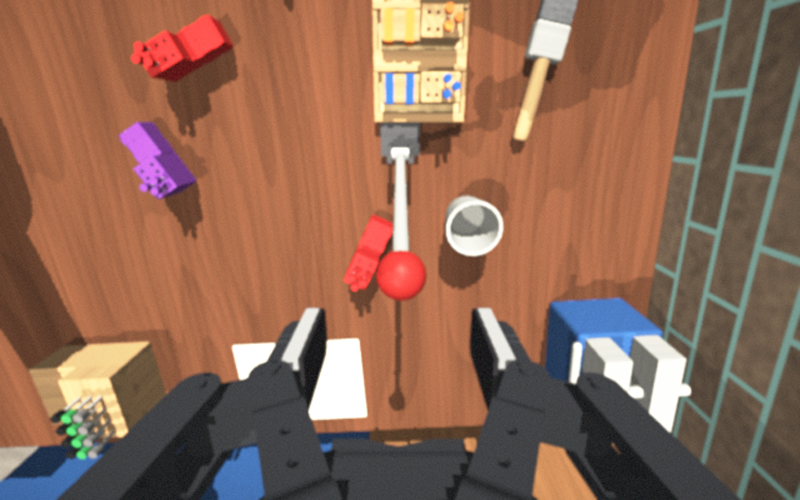

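View pics/s17.png

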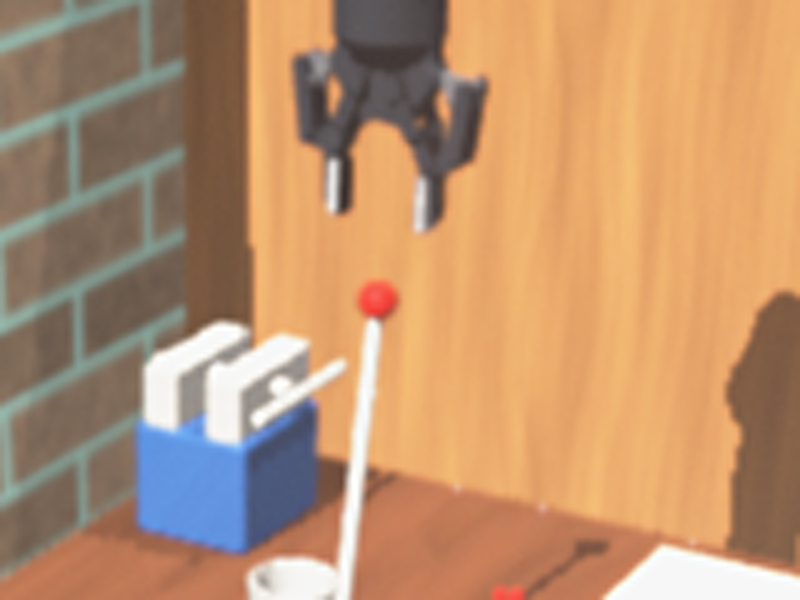

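{"name": "step_arm", "arguments": {
  "xyz": [
    [0.005,0.1,0],
    [0.006,0.18,0],
    [0.006,0.22,0],
    [0.006,0.232,0],
    [0.006,0.232,0]
  ],
  "rotation": [
    [0,0,0],
    [0,0,0],
    [0,0,0],
    [0,0,0],
    [0,0,0]
  ]
}}

```text
clock: 20.45
tcp_pos: [0.5817, -0.3253, 0.4793]
orientation: [-1.571, 0.047, -0.047]
contact_force: [0.4, -0.1, 0.4]
grip_width: 0.0598
```

```bash
python3 look.py w18 wrist
```

```text
t 20.45 grasp [ 0.5816 -0.3255  0.3243] psi -3.42 y [-0.    -0.001 -1.   ] q [ 0.58  0.42 -0.23  1.47  0.1   1.26  0.28] F [ 0.4 -0.1  0.4] w 0.0598
```

View pics/w18.png

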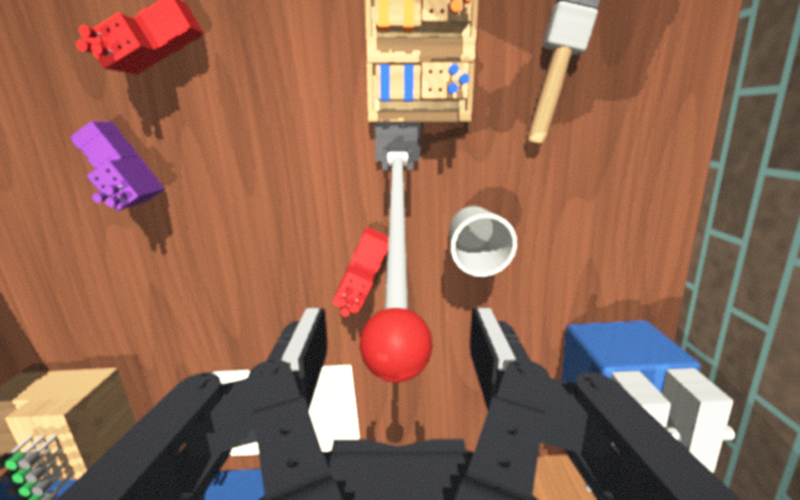

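{"name": "step_arm", "arguments": {
  "xyz": [
    [0,0,0],
    [0,0,0],
    [0,0,0],
    [0,0,0]
  ],
  "rotation": [
    [0,0,0],
    [0,0,0],
    [0,0,0],
    [0,0,0]
  ],
  "grip": 1,
  "force": 30
}}

```text
clock: 21.0
tcp_pos: [0.5809, -0.3258, 0.4807]
orientation: [-1.573, 0.049, -0.047]
contact_force: [-5.1, 1.0, 5.4]
grip_width: 0.0259
```

Run:
```python
from h import *
import pickle
state()
res=pickle.load(open('res.pkl','rb'));TR=pose(*res['rack'])
for a in [1.73,1.65,1.57,1.49,1.41,1.33,1.25,1.17,1.09,1.01,.93,.85,.77,.7]:
    g=tf(TR,[-.024,-.14+.28*np.cos(a),.047+.28*np.sin(a)])[0]; print(a,end=' ');plan(g,-3.3)
```

```text
t 21.0 grasp [ 0.5808 -0.3262  0.3257] psi -3.48 y [-0.001 -0.002 -1.   ] q [ 0.58  0.42 -0.23  1.47  0.1   1.26  0.28] F [-5.1  1.   5.4] w 0.0259
1.73 xyz [-0.0033, 0.0074, 0.0014] rot [0.0015, -0.002, -0.0007]
1.65 xyz [-0.0035, -0.0017, 0.0755] rot [0.0015, -0.002, -0.0007]
1.57 xyz [-0.0038, -0.0048, 0.1501] rot [0.0015, -0.002, -0.0007]
1.49 xyz [-0.004, -0.0019, 0.2247] rot [0.0015, -0.002, -0.0007]
1.41 xyz [-0.0043, 0.0069, 0.2988] rot [0.0015, -0.002, -0.0007]
1.33 xyz [-0.0045, 0.0217, 0.372] rot [0.0015, -0.002, -0.0007]
1.25 xyz [-0.0047, 0.0422, 0.4438] rot [0.0015, -0.002, -0.0007]
1.17 xyz [-0.0049, 0.0684, 0.5137] rot [0.0015, -0.002, -0.0007]
1.09 xyz [-0.0051, 0.1001, 0.5813] rot [0.0015, -0.002, -0.0007]
1.01 xyz [-0.0053, 0.1371, 0.6461] rot [0.0015, -0.002, -0.0007]
0.93 xyz [-0.0055, 0.1791, 0.7078] rot [0.0015, -0.002, -0.0007]
0.85 xyz [-0.0056, 0.226, 0.7659] rot [0.0015, -0.002, -0.0007]
0.77 xyz [-0.0057, 0.2773, 0.8201] rot [0.0015, -0.002, -0.0007]
0.7 xyz [-0.0058, 0.3257, 0.864] rot [0.0015, -0.002, -0.0007]
```

{"name": "step_arm", "arguments": {
  "xyz": [
    [-0.002,0.004,0.03],
    [-0.003,-0.001,0.075],
    [-0.003,-0.004,0.15],
    [-0.003,-0.001,0.225],
    [-0.004,0.008,0.3],
    [-0.004,0.023,0.372],
    [-0.004,0.043,0.444],
    [-0.004,0.069,0.514],
    [-0.004,0.101,0.581],
    [-0.005,0.138,0.646],
    [-0.005,0.18,0.708],
    [-0.005,0.227,0.766],
    [-0.005,0.278,0.82],
    [-0.005,0.326,0.864],
    [-0.005,0.326,0.864]
  ],
  "rotation": [
    [0,0,0],
    [0,0,0],
    [0,0,0],
    [0,0,0],
    [0,0,0],
    [0,0,0],
    [0,0,0],
    [0,0,0],
    [0,0,0],
    [0,0,0],
    [0,0,0],
    [0,0,0],
    [0,0,0],
    [0,0,0],
    [0,0,0]
  ]
}}

```text
clock: 22.88
tcp_pos: [0.5959, -0.0652, 0.3807]
orientation: [-1.571, 0.046, -0.046]
contact_force: [7.7, 2.2, -0.3]
grip_width: 0.0259
```

```bash
python3 look.py w19 wrist; python3 look.py s19 side "" "(230,90,430,240)"
python3 - <<'E'
from h import *
import pickle
res=pickle.load(open('res.pkl','rb'));TR=pose(*res['rack'])
for a in [.7,.63,.56,.49,.42,.35,.28,.21,.14,.09,.05,.02,0]:
    g=tf(TR,[-.024,-.14+.28*np.cos(a),.047+.28*np.sin(a)])[0]; print(a,end=' ');plan(g,-3.3)
E
```

```text
t 22.88 grasp [ 0.596  -0.0654  0.2257] psi -3.35 y [ 0.001 -0.001 -1.   ] q [ 0.26  0.4  -0.33  1.75  0.15  1.02 -0.18] F [ 7.7  2.2 -0.3] w 0.0259
t 22.93 grasp [ 0.596  -0.0658  0.2261] psi -3.39 y [ 0.001 -0.001 -1.   ] q [ 0.26  0.4  -0.33  1.75  0.15  1.02 -0.18] F [7.4 1.9 0.5] w 0.0261
0.7 xyz [-0.0032, -0.0034, -0.0049] rot [0.0006, -0.0012, 0.0005]
0.63 xyz [-0.0033, 0.0479, 0.0354] rot [0.0006, -0.0012, 0.0005]
0.56 xyz [-0.0035, 0.102, 0.0721] rot [0.0006, -0.0012, 0.0005]
0.49 xyz [-0.0036, 0.1585, 0.1049] rot [0.0006, -0.0012, 0.0005]
0.42 xyz [-0.0037, 0.2171, 0.1336] rot [0.0006, -0.0012, 0.0005]
0.35 xyz [-0.0038, 0.2777, 0.1582] rot [0.0006, -0.0012, 0.0005]
0.28 xyz [-0.0039, 0.3397, 0.1785] rot [0.0006, -0.0012, 0.0005]
0.21 xyz [-0.0039, 0.4031, 0.1944] rot [0.0006, -0.0012, 0.0005]
0.14 xyz [-0.004, 0.4674, 0.2059] rot [0.0006, -0.0012, 0.0005]
0.09 xyz [-0.0041, 0.5138, 0.2113] rot [0.0006, -0.0012, 0.0005]
0.05 xyz [-0.0041, 0.551, 0.2139] rot [0.0006, -0.0012, 0.0005]
0.02 xyz [-0.0041, 0.579, 0.2149] rot [0.0006, -0.0012, 0.0005]
0 xyz [-0.0041, 0.5976, 0.2151] rot [0.0006, -0.0012, 0.0005]
```

View pics/w19.png

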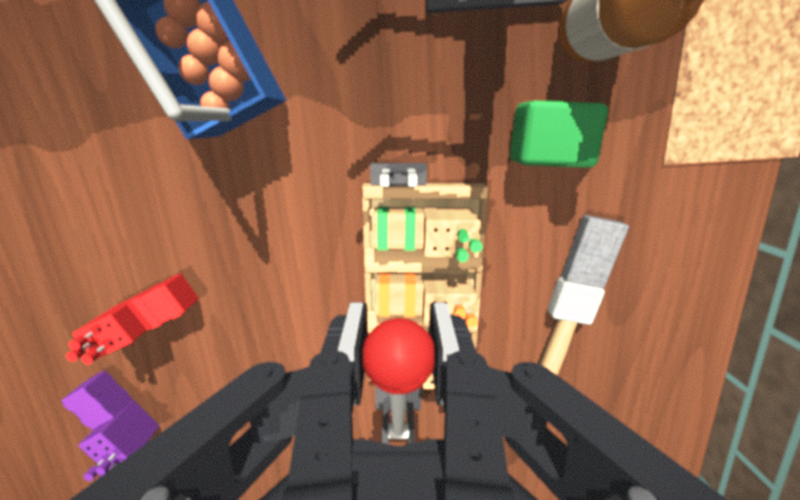

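View pics/s19.png

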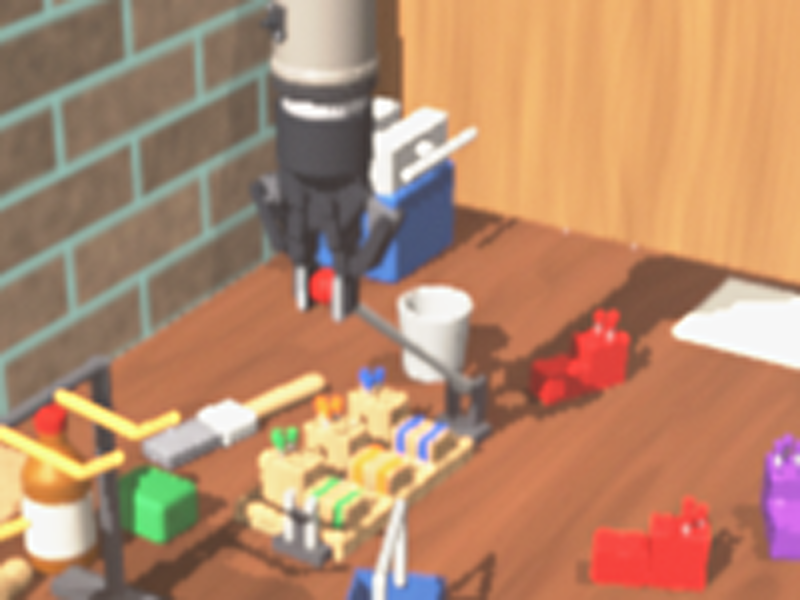

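{"name": "step_arm", "arguments": {
  "xyz": [
    [0.003,0.048,0.036],
    [0.004,0.102,0.072],
    [0.005,0.158,0.105],
    [0.005,0.217,0.134],
    [0.005,0.278,0.158],
    [0.005,0.34,0.178],
    [0.005,0.403,0.195],
    [0.005,0.467,0.206],
    [0.005,0.514,0.211],
    [0.005,0.551,0.214],
    [0.005,0.579,0.215],
    [0.005,0.598,0.215],
    [0.005,0.6,0.215],
    [0.005,0.6,0.215]
  ],
  "rotation": [
    [0,0,0],
    [0,0,0],
    [0,0,0],
    [0,0,0],
    [0,0,0],
    [0,0,0],
    [0,0,0],
    [0,0,0],
    [0,0,0],
    [0,0,0],
    [0,0,0],
    [0,0,0],
    [0,0,0],
    [0,0,0]
  ]
}}

```text
clock: 24.72
tcp_pos: [0.6004, -0.0017, 0.2001]
orientation: [-1.571, 0.048, -0.045]
contact_force: [-5.1, 2.7, -1.1]
grip_width: 0.0262
```

```bash
python3 look.py w20 wrist; python3 look.py s20 side "" "(260,170,380,260)"
```

```text
t 24.73 grasp [ 0.6001 -0.0018  0.0451] psi -3.41 y [-0.002 -0.001 -1.   ] q [ 0.11  0.63 -0.28  1.86  0.27  0.69 -0.39] F [-5.1  2.7 -1.1] w 0.0262
t 24.77 grasp [ 0.6001 -0.0018  0.0452] psi -3.41 y [-0.002 -0.001 -1.   ] q [ 0.11  0.63 -0.28  1.86  0.27  0.69 -0.39] F [-3.8  2.1 -1.5] w 0.026
```

View pics/w20.png

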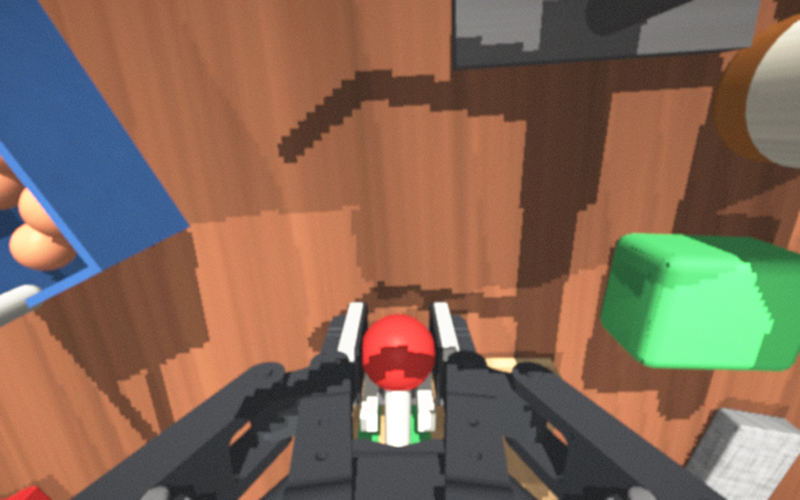

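View pics/s20.png

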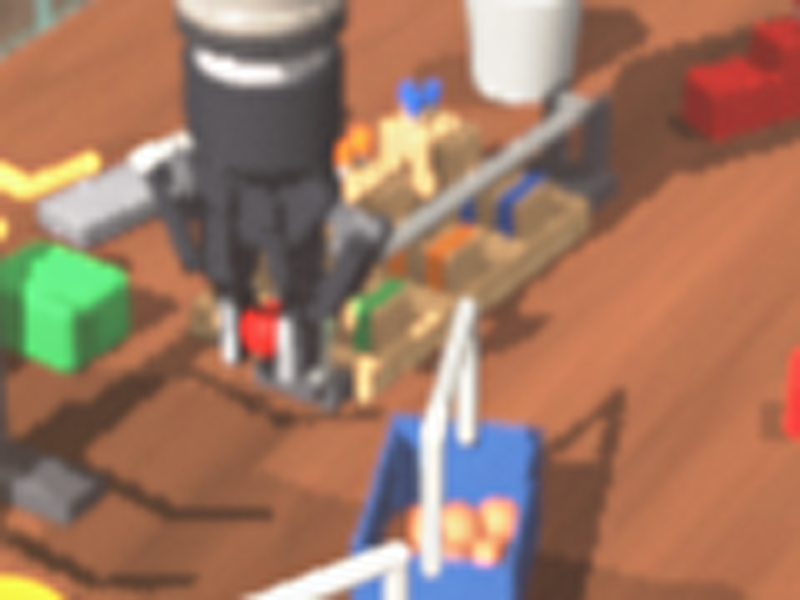

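{"name": "step_arm", "arguments": {
  "xyz": [
    [0,0.008,0],
    [0,0.015,0],
    [0,0.02,0],
    [0,0.02,0]
  ],
  "rotation": [
    [0,0,0],
    [0,0,0],
    [0,0,0],
    [0,0,0]
  ]
}}

```text
clock: 25.32
tcp_pos: [0.6005, -0.0016, 0.1961]
orientation: [-1.572, 0.048, -0.046]
contact_force: [-10.9, 1.3, 21.2]
grip_width: 0.0259
```

{"name": "step_arm", "arguments": {
  "xyz": [
    [0,0,0],
    [0,0,0],
    [0,0,0],
    [0,0,0],
    [0,-0.06,0],
    [0,-0.2,0],
    [0,-0.4,0],
    [0,-0.6,0],
    [0,-0.6,0]
  ],
  "rotation": [
    [0,0,0],
    [0,0,0],
    [0,0,0],
    [0,0,0],
    [0,0,0],
    [0,0,0],
    [0,0,0],
    [0,0,0],
    [0,0,0]
  ],
  "grip": 0.25
}}

```text
clock: 26.45
tcp_pos: [0.6023, -0.0007, 0.3831]
orientation: [-1.571, 0.039, -0.055]
contact_force: [0.2, -0.8, -1.2]
grip_width: 0.0641
```

```bash
python3 look.py w21 wrist; python3 look.py s21 side "" "(260,170,380,260)"; python3 look.py t21 top byel,bblue "(170,170,350,280)"
python3 - <<'E'
from h import *
import pickle
res=pickle.load(open('res.pkl','rb'));TR=pose(*res['rack'])
for n in ('w21','s21'):
    _,K,T=pickle.load(open(n+'.pkl','rb'));print(n,proj(tf(TR,[-.024,.14,.047]),K,T),[ (a,proj(tf(TR,[-.024,-.14+.28*np.cos(a),.047+.28*np.sin(a)]),K,T).round(1)) for a in(0,.03)])
E
```

```text
t 26.45 grasp [ 0.6039 -0.0009  0.2281] psi -3.43 y [ 0.01  -0.001 -1.   ] q [ 0.17  0.4  -0.35  1.74  0.16  1.02 -0.3 ] F [ 0.2 -0.8 -1.2] w 0.0641
t 26.5 grasp [ 0.602  -0.0013  0.2249] psi -3.43 y [ 0.005 -0.002 -1.   ] q [ 0.17  0.4  -0.35  1.75  0.16  1.01 -0.3 ] F [-0.   0.4 -0.7] w 0.0638
t 26.55 grasp [ 0.6007 -0.0016  0.2226] psi -3.43 y [ 0.001 -0.002 -1.   ] q [ 0.16  0.41 -0.35  1.75  0.16  1.01 -0.3 ] F [-0.7  0.7 -1. ] w 0.0636
w21 [[310.92317072 179.52598534]] [(0, array([[310.9, 179.5]])), (0.03, array([[310.8, 181.8]]))]
s21 [[300.80653185 219.99990907]] [(0, array([[300.8, 220. ]])), (0.03, array([[300.8, 217.8]]))]
```

View pics/w21.png

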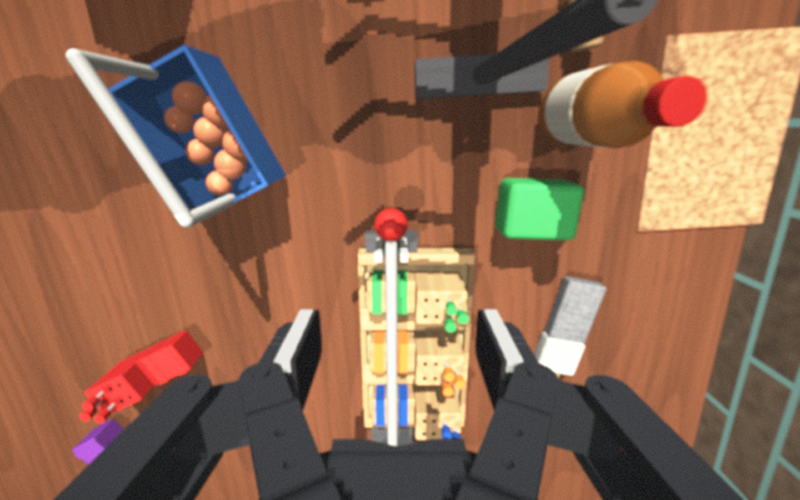

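View pics/s21.png

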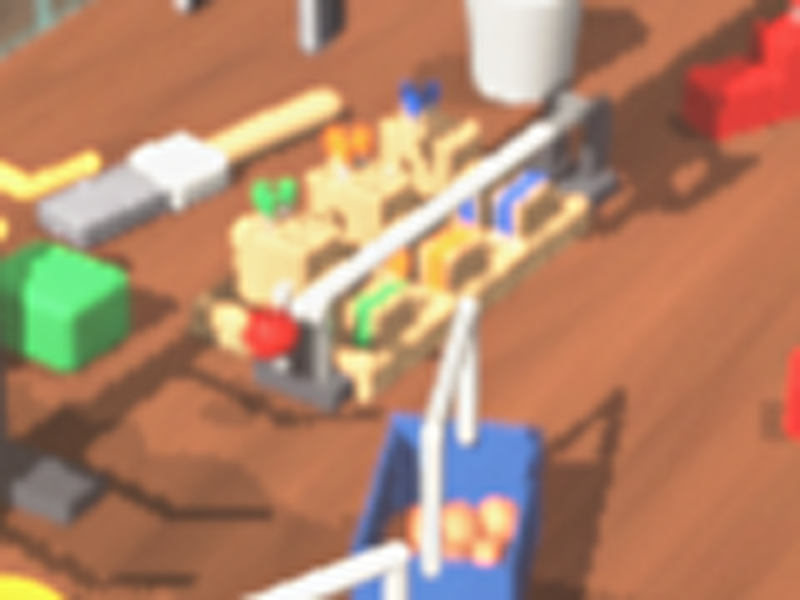

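View pics/t21.png

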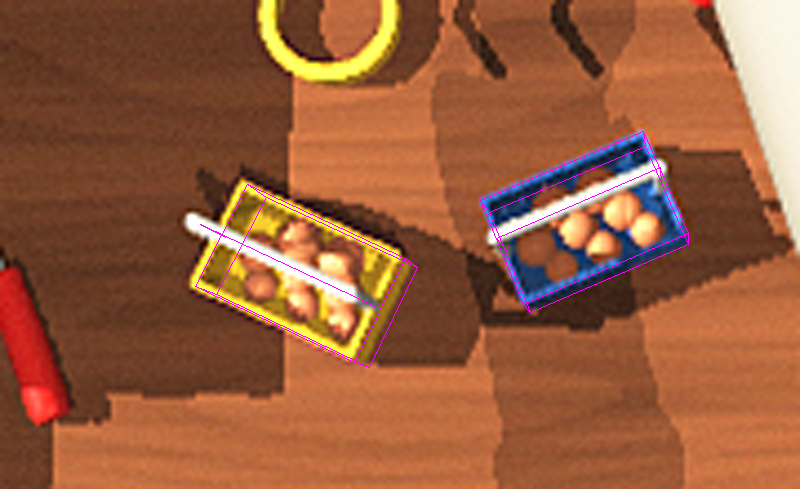

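Run:
```python
from h import *
plan([.4509,.0762,.2],22.5)
```

```text
xyz [-0.5123, 0.0707, 0.2285] rot [0.0012, -0.288, -0.0015]
```

{"name": "step_arm", "arguments": {
  "xyz": [
    [-0.15,0,0.07],
    [-0.32,0.03,0.15],
    [-0.45,0.06,0.21],
    [-0.512,0.07,0.228],
    [-0.512,0.07,0.228],
    [-0.512,0.07,0.228]
  ],
  "rotation": [
    [0,-0.1,0],
    [0,-0.2,0],
    [0,-0.288,0],
    [0,-0.288,0],
    [0,-0.288,0],
    [0,-0.288,0]
  ],
  "grip": 0.4
}}

```text
clock: 27.35
tcp_pos: [0.4517, 0.0756, 0.3549]
orientation: [-1.551, -0.305, 0.31]
contact_force: [0.4, 0.2, -0.1]
grip_width: 0.0511
```

```bash
python3 look.py w22 wrist bblue;python3 - <<'E'
from h import *
plan([.4509,.0762,.118],22.5)
E
```

```text
t 27.35 grasp [0.4513 0.0752 0.1999] psi 22.45 y [-0.002 -0.002 -1.   ] q [ 0.15  0.22 -0.51  2.08  0.14  0.88 -0.05] F [ 0.4  0.2 -0.1] w 0.0511
xyz [-0.0016, 0.2735, 0.0037] rot [0.0006, -0.0008, -0.0017]
```

View pics/w22.png

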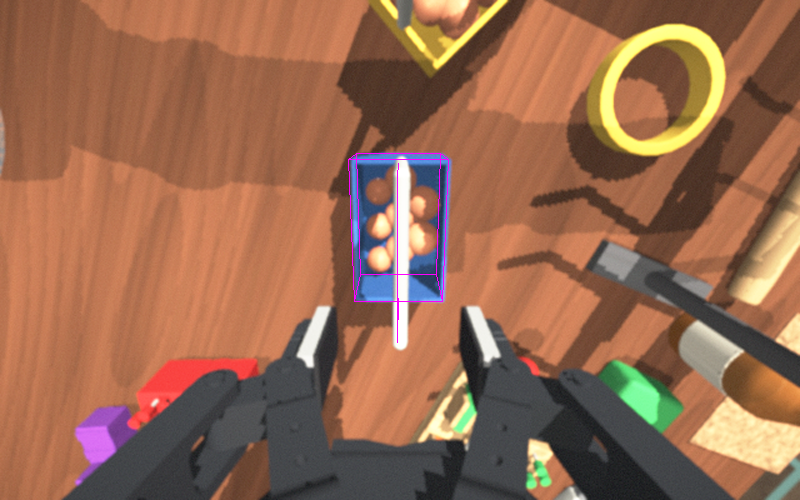

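{"name": "step_arm", "arguments": {
  "xyz": [
    [0,0.1,0.003],
    [0,0.2,0.004],
    [0,0.25,0.004],
    [0,0.272,0.004],
    [0,0.272,0.004]
  ],
  "rotation": [
    [0,0,0],
    [0,0,0],
    [0,0,0],
    [0,0,0],
    [0,0,0]
  ]
}}

```text
clock: 28.02
tcp_pos: [0.4517, 0.0765, 0.2736]
orientation: [-1.55, -0.305, 0.309]
contact_force: [0.0, 0.5, 0.1]
grip_width: 0.0517
```

```bash
python3 look.py w23 wrist
```

```text
t 28.02 grasp [0.4514 0.0762 0.1186] psi 22.42 y [-0.002 -0.002 -1.   ] q [ 0.1   0.35 -0.48  2.15  0.25  0.7  -0.15] F [0.  0.5 0.1] w 0.0517
```

View pics/w23.png

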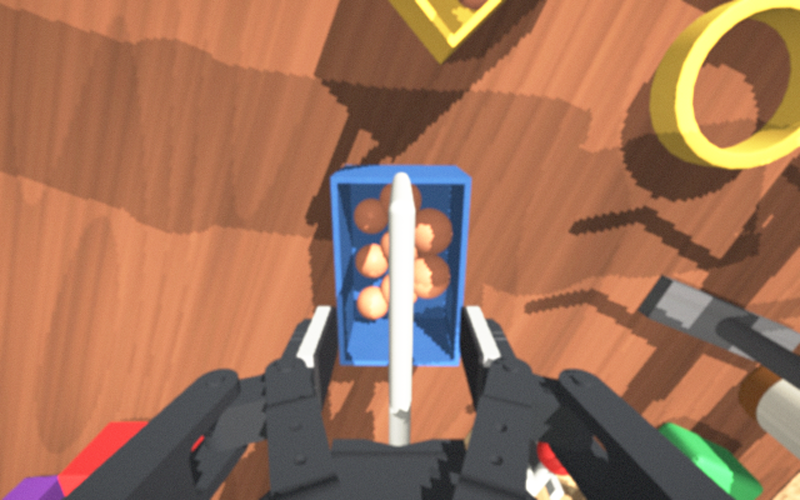

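{"name": "step_arm", "arguments": {
  "xyz": [
    [0,0,0],
    [0,0,0],
    [0,0,0],
    [0,0,0],
    [0,0,0],
    [0,-0.03,0],
    [0,-0.1,0],
    [0,-0.2,0],
    [0,-0.32,0],
    [0,-0.44,0],
    [0,-0.5,0],
    [0,-0.5,0]
  ],
  "rotation": [
    [0,0,0],
    [0,0,0],
    [0,0,0],
    [0,0,0],
    [0,0,0],
    [0,0,0],
    [0,0,0],
    [0,0,0],
    [0,0,0],
    [0,0,0],
    [0,0,0],
    [0,0,0]
  ],
  "grip": 1,
  "force": 60
}}

```text
clock: 29.58
tcp_pos: [0.4519, 0.077, 0.4251]
orientation: [-1.551, -0.308, 0.306]
contact_force: [0.2, -0.1, -2.4]
grip_width: 0.0067
```

```bash
python3 look.py w24 wrist
python3 - <<'E'
from h import *
import pickle
res=pickle.load(open('res.pkl','rb'));TS=pose(*res['stand'])
for y in(-.08,.08): print(tf(TS,[-.075,y,.2135]).round(4),np.degrees(res['stand'][2]))
plan([.51,.198,.265],0)
E
```

```text
t 29.57 grasp [0.4521 0.0767 0.2701] psi 22.42 y [ 0.001 -0.002 -1.   ] q [ 0.19  0.13 -0.53  2.    0.08  1.03  0.01] F [ 0.2 -0.1 -2.4] w 0.0067
[[0.6059 0.1979 0.2135]] -0.13796901224336963
[[0.6063 0.3579 0.2135]] -0.13796901224336963
xyz [0.3341, 0.0121, 0.2994] rot [0.0011, 0.2491, -0.0008]
```

View pics/w24.png

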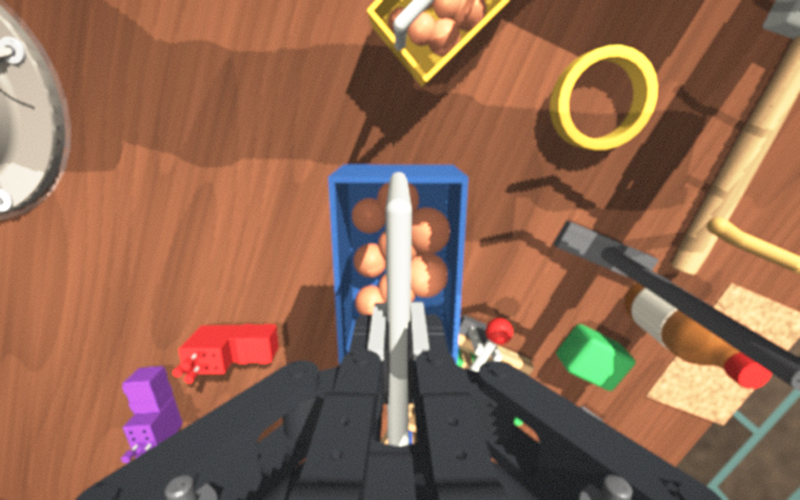

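{"name": "step_arm", "arguments": {
  "xyz": [
    [0.08,0,0.07],
    [0.17,0,0.15],
    [0.26,0.005,0.23],
    [0.32,0.01,0.28],
    [0.334,0.01,0.3],
    [0.334,0.01,0.3],
    [0.334,0.01,0.3]
  ],
  "rotation": [
    [0,0.06,0],
    [0,0.12,0],
    [0,0.19,0],
    [0,0.249,0],
    [0,0.249,0],
    [0,0.249,0],
    [0,0.249,0]
  ]
}}

```text
clock: 30.5
tcp_pos: [0.5096, 0.197, 0.4202]
orientation: [-1.574, 0.001, 0.001]
contact_force: [-0.0, 0.2, -2.6]
grip_width: 0.0069
```

```bash
python3 look.py w25 wrist stand; python3 look.py s25 side stand "(130,130,370,310)"
python3 - <<'E'
from h import *
plan([.606,.198,.265],-.14);plan([.606,.198,.2135],-.14)
E
```

```text
t 30.5 grasp [0.5093 0.1965 0.2652] psi -0.0 y [-0.002 -0.003 -1.   ] q [-0.05  0.3  -0.52  1.82  0.17  1.07 -0.64] F [-0.   0.2 -2.6] w 0.0069
t 30.55 grasp [0.5095 0.1965 0.2655] psi -0.03 y [-0.001 -0.003 -1.   ] q [-0.05  0.3  -0.52  1.82  0.17  1.07 -0.64] F [-0.8 -0.7 -2.1] w 0.0065
xyz [0.3208, 0.0017, 0.0032] rot [0.0017, 0.0011, -0.0006]
xyz [0.321, 0.1734, 0.0037] rot [0.0017, 0.0011, -0.0006]
```

View pics/w25.png

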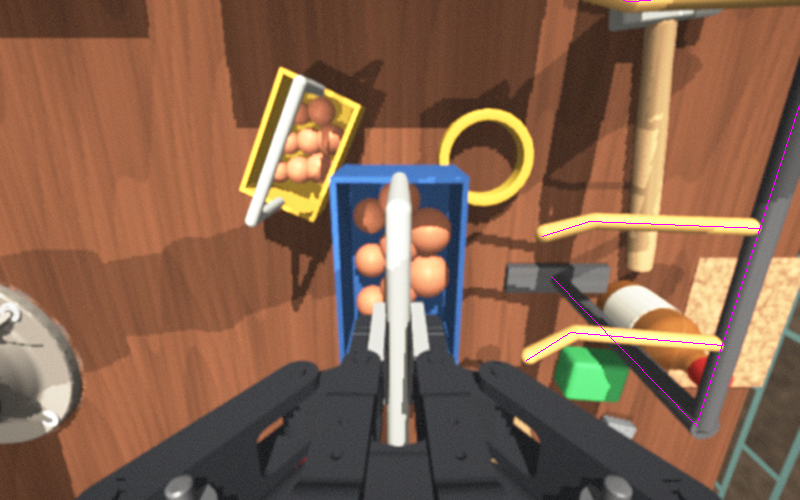

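View pics/s25.png

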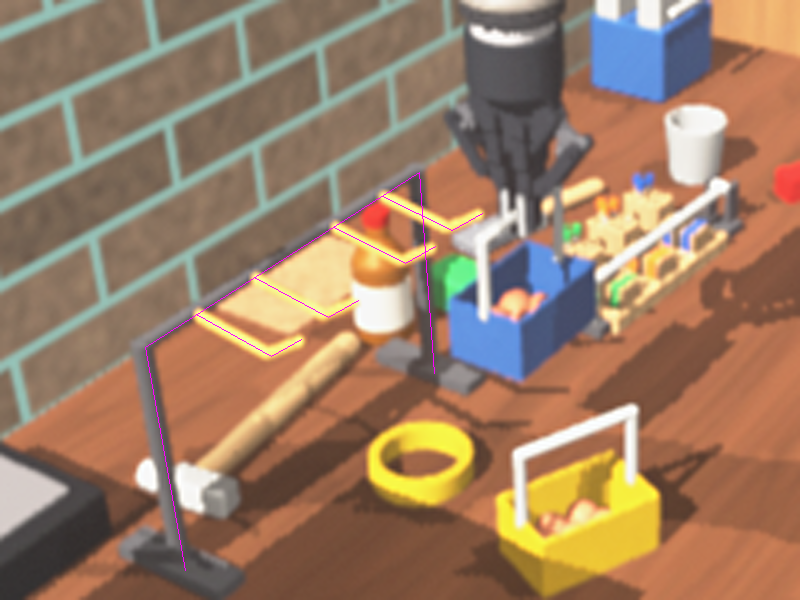

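{"name": "step_arm", "arguments": {
  "xyz": [
    [0.06,0,0.003],
    [0.13,0,0.005],
    [0.2,0,0.006],
    [0.26,0,0.006],
    [0.3,0,0.006],
    [0.32,0,0.006],
    [0.321,0,0.006],
    [0.321,0,0.006]
  ],
  "rotation": [
    [0,0,0],
    [0.001,0,0],
    [0.001,0.001,0],
    [0.001,0.001,0],
    [0.001,0.001,0],
    [0.001,0.001,0],
    [0.001,0.001,0],
    [0.001,0.001,0]
  ]
}}

```text
clock: 31.6
tcp_pos: [0.6056, 0.199, 0.4206]
orientation: [-1.572, 0.002, -0.0]
contact_force: [0.1, -0.5, -2.0]
grip_width: 0.0069
```

```bash
python3 look.py w26 wrist stand; python3 look.py s26 side stand "(130,130,370,310)"
python3 - <<'E'
from h import *
plan([.606,.198,.2135],-.14)
E
```

```text
t 31.6 grasp [0.6054 0.1988 0.2656] psi -0.1 y [-0.001 -0.001 -1.   ] q [-0.06  0.45 -0.48  1.61  0.22  1.15 -0.6 ] F [ 0.1 -0.5 -2. ] w 0.0069
t 31.65 grasp [0.6054 0.1988 0.2656] psi -0.1 y [-0.001 -0.001 -1.   ] q [-0.06  0.45 -0.48  1.61  0.22  1.15 -0.6 ] F [-0.7 -0.2 -2.6] w 0.0064
xyz [0.0014, 0.174, -0.0031] rot [0.0008, 0.0004, -0.0006]
```

View pics/w26.png

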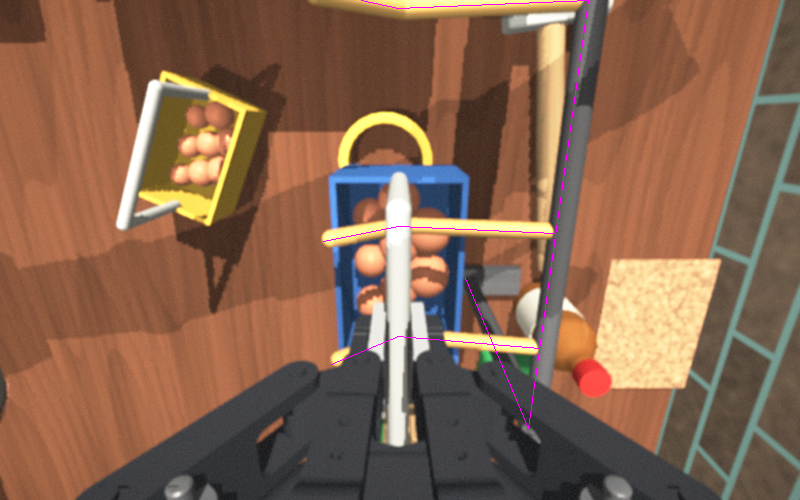

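View pics/s26.png

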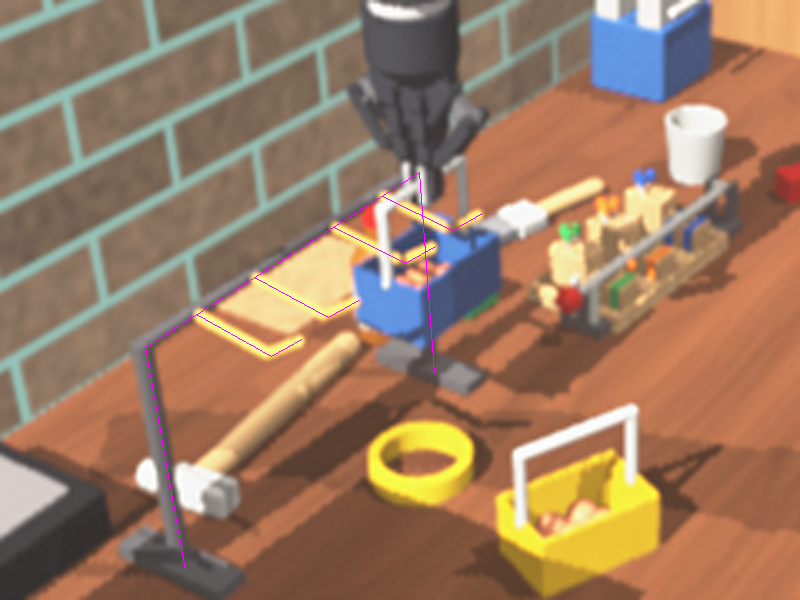

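{"name": "step_arm", "arguments": {
  "xyz": [
    [0.001,0.05,-0.002],
    [0.001,0.1,-0.002],
    [0.001,0.14,-0.002],
    [0.001,0.16,-0.002],
    [0.001,0.167,-0.002],
    [0.001,0.172,-0.002],
    [0.001,0.172,-0.002]
  ],
  "rotation": [
    [0,0,0],
    [0,0,0],
    [0,0,0],
    [0,0,0],
    [0,0,0],
    [0,0,0],
    [0,0,0]
  ]
}}

```text
clock: 32.58
tcp_pos: [0.6073, 0.1985, 0.3714]
orientation: [-1.571, -0.002, -0.005]
contact_force: [1.6, -1.4, 7.0]
grip_width: 0.0067
```

```bash
python3 look.py w27 wrist; python3 look.py s27 side "" "(180,130,340,250)"
```

```text
t 32.58 grasp [0.608  0.1985 0.2164] psi -0.14 y [ 0.004  0.    -1.   ] q [-0.07  0.49 -0.47  1.66  0.25  1.05 -0.62] F [ 1.6 -1.4  7. ] w 0.0067
t 32.62 grasp [0.608  0.1985 0.2163] psi -0.14 y [ 0.005  0.    -1.   ] q [-0.07  0.49 -0.47  1.66  0.25  1.05 -0.62] F [ 1.5 -1.3  6.6] w 0.0068
```

View pics/w27.png

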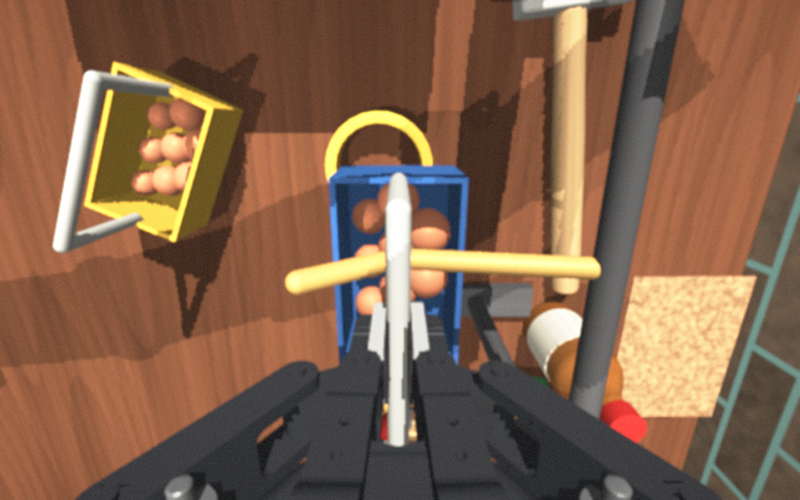

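View pics/s27.png

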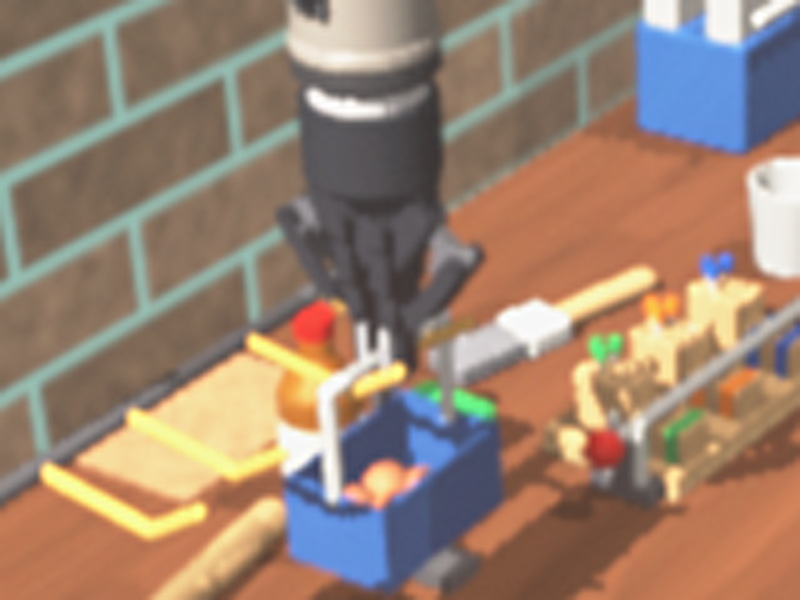

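{"name": "step_arm", "arguments": {
  "xyz": [
    [0,0,0],
    [0,0,0],
    [0,0,0],
    [0,0,0],
    [0,0,0],
    [0,-0.04,0],
    [0,-0.12,0],
    [0,-0.24,0],
    [0,-0.4,0],
    [0,-0.4,0]
  ],
  "rotation": [
    [0,0,0],
    [0,0,0],
    [0,0,0],
    [0,0,0],
    [0,0,0],
    [0,0,0],
    [0,0,0],
    [0,0,0],
    [0,0,0],
    [0,0,0]
  ],
  "grip": 0.5
}}

```text
clock: 33.92
tcp_pos: [0.6072, 0.1993, 0.497]
orientation: [-1.567, -0.008, -0.012]
contact_force: [0.3, -1.1, 0.1]
grip_width: 0.0427
```

```bash
python3 look.py w28 wrist byel; python3 look.py s28 side "" "(180,130,340,250)"; python3 look.py t28 top byel "(170,110,350,260)"
```

```text
t 33.92 grasp [0.6092 0.1999 0.342 ] psi -0.14 y [ 0.013  0.004 -1.   ] q [-0.06  0.39 -0.49  1.51  0.19  1.28 -0.57] F [ 0.3 -1.1  0.1] w 0.0427
t 33.98 grasp [0.6082 0.1992 0.3392] psi -0.13 y [ 0.009  0.002 -1.   ] q [-0.06  0.39 -0.49  1.51  0.19  1.27 -0.57] F [ 0.9 -0.3 -1.4] w 0.0427
t 34.02 grasp [0.6075 0.1986 0.3372] psi -0.13 y [ 0.006  0.001 -1.   ] q [-0.06  0.39 -0.49  1.52  0.19  1.27 -0.57] F [ 0.3  0.5 -0.6] w 0.0426
```

View pics/w28.png

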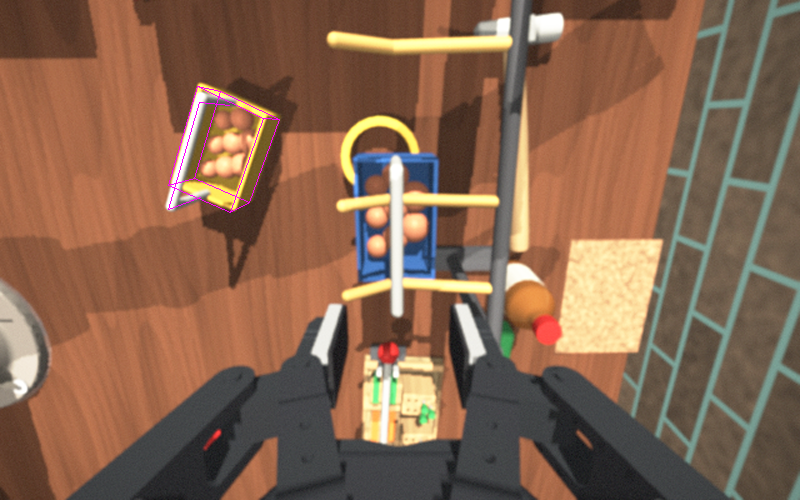

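View pics/s28.png

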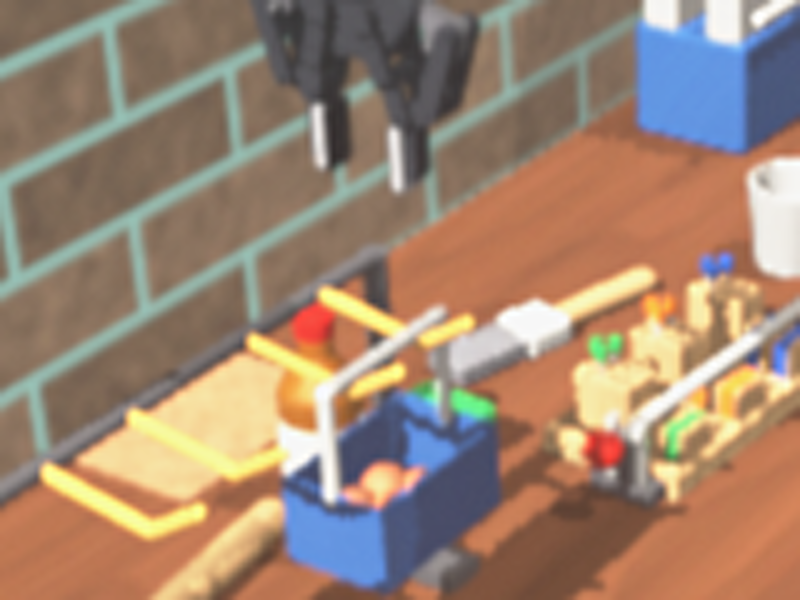

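View pics/t28.png

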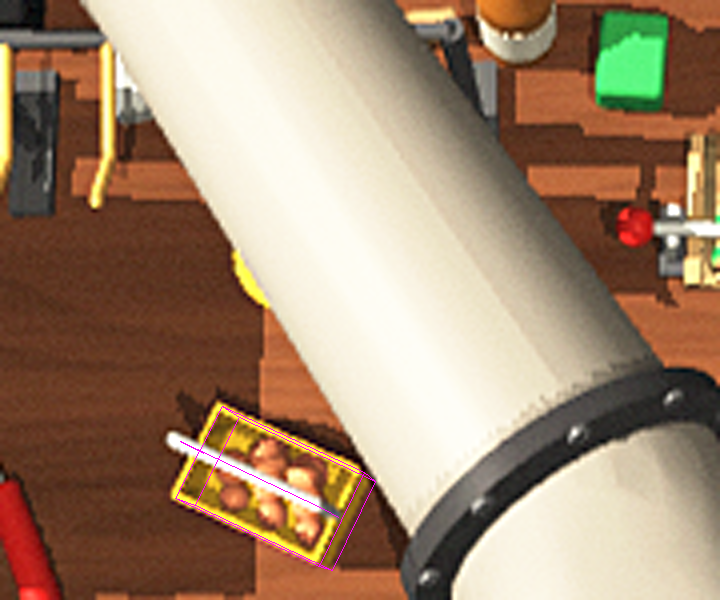

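Run:
```python
from h import *
plan([.4193,.254,.2],-25.6)
```

```text
xyz [-0.6261, 0.4509, 0.1843] rot [-0.0004, 0.2829, 0.0025]
```

{"name": "step_arm", "arguments": {
  "xyz": [
    [-0.15,0,0.04],
    [-0.33,0.05,0.1],
    [-0.5,0.15,0.15],
    [-0.6,0.28,0.18],
    [-0.626,0.4,0.184],
    [-0.626,0.45,0.184],
    [-0.626,0.45,0.184]
  ],
  "rotation": [
    [0,0.09,0],
    [0,0.18,0.002],
    [0,0.283,0.002],
    [0,0.283,0.002],
    [0,0.283,0.002],
    [0,0.283,0.002],
    [0,0.283,0.002]
  ],
  "grip": 0.4
}}

```text
clock: 34.95
tcp_pos: [0.4197, 0.2535, 0.3544]
orientation: [-1.543, 0.352, -0.35]
contact_force: [0.5, -0.1, -0.0]
grip_width: 0.0516
```

```bash
python3 look.py w29 wrist byel;python3 - <<'E'
from h import *
E
```

```text
t 34.95 grasp [0.4195 0.2534 0.1994] psi -25.64 y [-0.001 -0.001 -1.   ] q [-0.23  0.28 -0.51  2.01  0.17  0.89 -1.28] F [ 0.5 -0.1 -0. ] w 0.0516
```

View pics/w29.png

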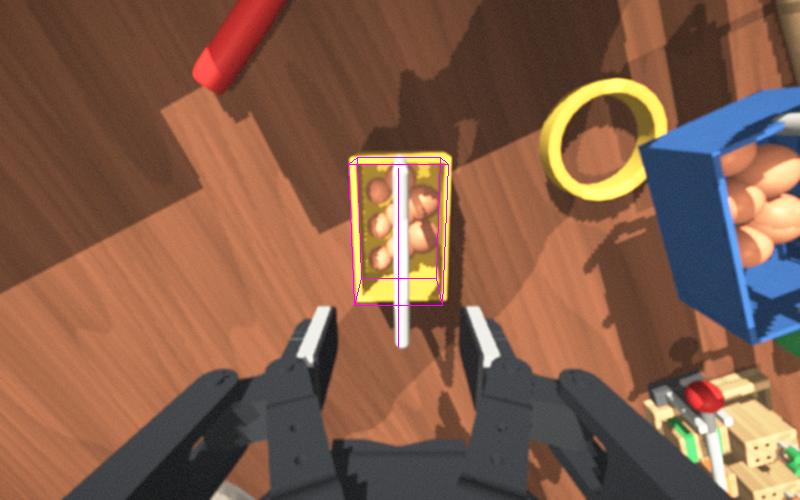

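{"name": "step_arm", "arguments": {
  "xyz": [
    [0.001,0.1,0.003],
    [0.001,0.2,0.004],
    [0.001,0.25,0.004],
    [0.001,0.271,0.004],
    [0.001,0.271,0.004]
  ],
  "rotation": [
    [0,0,0],
    [0,0,0],
    [0,0,0],
    [0,0,0],
    [0,0,0]
  ]
}}

```text
clock: 35.62
tcp_pos: [0.4214, 0.255, 0.2746]
orientation: [-1.541, 0.351, -0.352]
contact_force: [0.4, 0.5, -0.0]
grip_width: 0.0512
```

```bash
python3 look.py w30 wrist
```

```text
t 35.62 grasp [0.4216 0.2551 0.1196] psi -25.67 y [ 0.001  0.001 -1.   ] q [-0.28  0.4  -0.47  2.07  0.27  0.73 -1.37] F [ 0.4  0.5 -0. ] w 0.0512
```

View pics/w30.png

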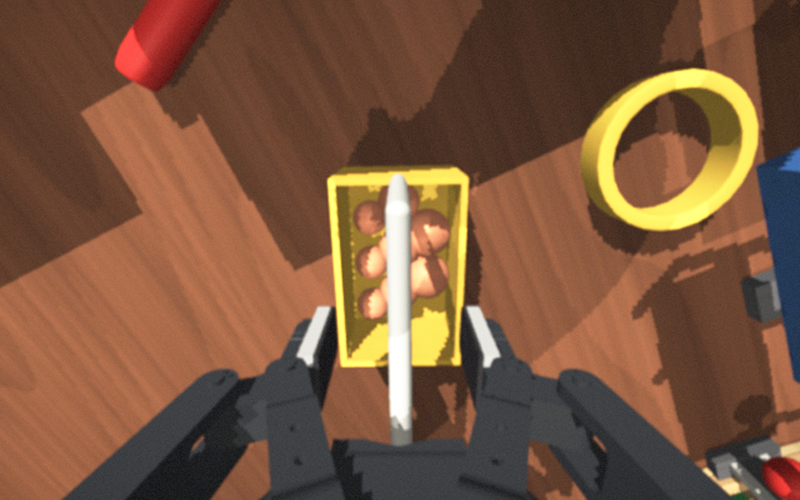

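Centred the same way as the blue one; close and lift.

{"name": "step_arm", "arguments": {
  "xyz": [
    [0,0,0],
    [0,0,0],
    [0,0,0],
    [0,0,0],
    [0,0,0],
    [0,-0.03,0],
    [0,-0.1,0],
    [0,-0.2,0],
    [0,-0.32,0],
    [0,-0.44,0],
    [0,-0.5,0],
    [0,-0.5,0]
  ],
  "rotation": [
    [0,0,0],
    [0,0,0],
    [0,0,0],
    [0,0,0],
    [0,0,0],
    [0,0,0],
    [0,0,0],
    [0,0,0],
    [0,0,0],
    [0,0,0],
    [0,0,0],
    [0,0,0]
  ],
  "grip": 1,
  "force": 60
}}

```text
clock: 37.17
tcp_pos: [0.4211, 0.2551, 0.4261]
orientation: [-1.539, 0.349, -0.354]
contact_force: [0.7, 0.8, -3.1]
grip_width: 0.0062
```

```bash
python3 look.py w31 wrist
python3 - <<'E'
from h import *
plan([.51,.358,.265],0)
E
```

```text
t 37.17 grasp [0.4217 0.2555 0.2711] psi -25.66 y [ 0.004  0.002 -1.   ] q [-0.2   0.19 -0.53  1.93  0.11  1.04 -1.23] F [ 0.7  0.8 -3.1] w 0.0062
xyz [0.1188, 0.0173, 0.4387] rot [-0.0011, -0.2852, 0.001]
```

View pics/w31.png

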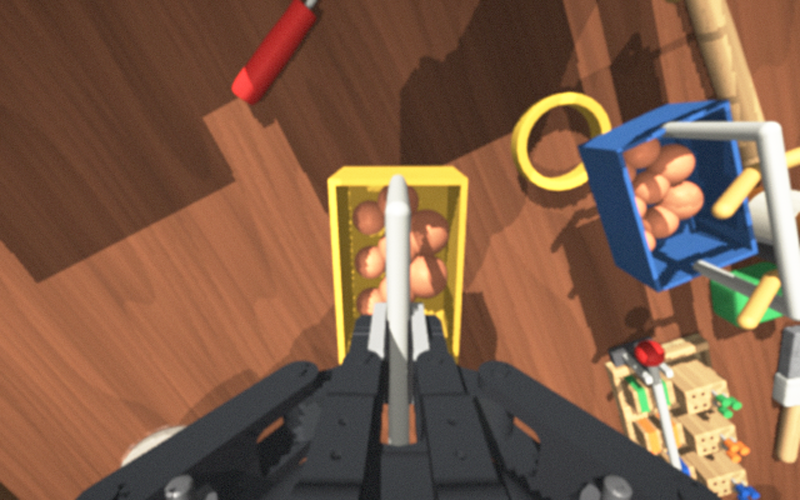

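{"name": "step_arm", "arguments": {
  "xyz": [
    [0.02,0,0.1],
    [0.05,0.005,0.21],
    [0.08,0.01,0.32],
    [0.11,0.015,0.41],
    [0.119,0.017,0.439],
    [0.119,0.017,0.439],
    [0.119,0.017,0.439],
    [0.119,0.017,0.439]
  ],
  "rotation": [
    [0,-0.06,0],
    [0,-0.13,0],
    [0,-0.2,0],
    [-0.001,-0.285,0.001],
    [-0.001,-0.285,0.001],
    [-0.001,-0.285,0.001],
    [-0.001,-0.285,0.001],
    [-0.001,-0.285,0.001]
  ]
}}

```text
clock: 38.22
tcp_pos: [0.5097, 0.3575, 0.4202]
orientation: [-1.571, 0.0, -0.001]
contact_force: [0.4, -0.5, -3.0]
grip_width: 0.0068
```

```bash
python3 look.py w32 wrist stand
python3 - <<'E'
from h import *
plan([.606,.359,.265],-.14)
E
```

```text
t 38.23 grasp [0.5097 0.3574 0.2652] psi -0.06 y [ 0. -0. -1.] q [-0.29  0.44 -0.57  1.64  0.26  1.14 -0.93] F [ 0.4 -0.5 -3. ] w 0.0068
xyz [0.3208, 0.0013, 0.0052] rot [0.0002, 0.0009, 0.0003]
```

View pics/w32.png

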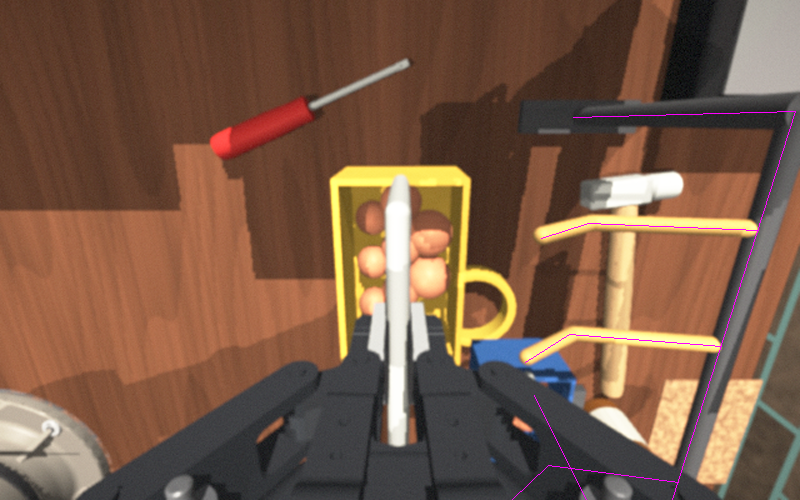

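{"name": "step_arm", "arguments": {
  "xyz": [
    [0.06,0,0.003],
    [0.13,0,0.006],
    [0.2,0,0.007],
    [0.26,0,0.007],
    [0.3,0,0.007],
    [0.32,0,0.007],
    [0.322,0,0.007],
    [0.322,0,0.007],
    [0.322,0,0.007]
  ],
  "rotation": [
    [0,0,0],
    [0,0,0],
    [0,0,0],
    [0,0,0],
    [0,0,0],
    [0,0,0],
    [0,0,0],
    [0,0,0],
    [0,0,0]
  ]
}}

```text
clock: 39.4
tcp_pos: [0.6058, 0.3598, 0.4206]
orientation: [-1.571, -0.0, -0.001]
contact_force: [-0.3, -0.4, -2.1]
grip_width: 0.007
```

```bash
python3 look.py w33 wrist stand
python3 - <<'E'
from h import *
plan([.6063,.359,.2135],-.14)
E
```

```text
t 39.4 grasp [0.6059 0.3597 0.2656] psi -0.01 y [ 0.001 -0.    -1.   ] q [-0.28  0.57 -0.53  1.43  0.3   1.22 -0.84] F [-0.3 -0.4 -2.1] w 0.007
xyz [0.0012, 0.1737, -0.0025] rot [0.0001, 0.0014, 0.0004]
```

View pics/w33.png

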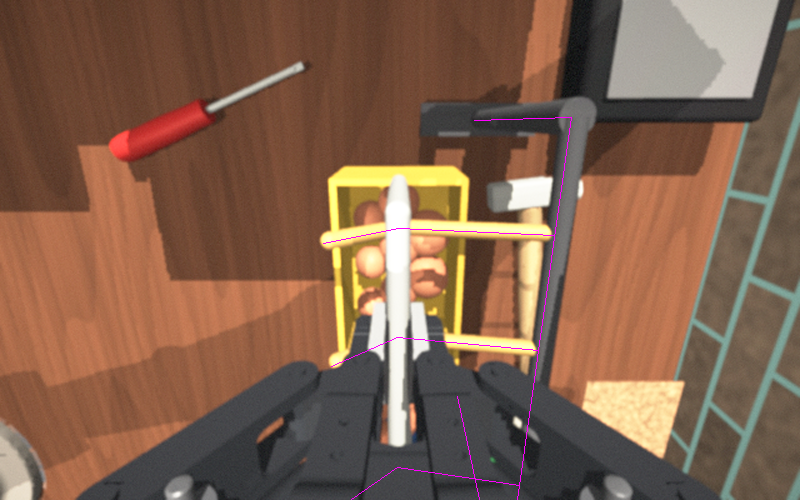

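{"name": "step_arm", "arguments": {
  "xyz": [
    [0.001,0.05,0],
    [0.001,0.1,0],
    [0.001,0.14,0],
    [0.001,0.16,0],
    [0.001,0.167,0],
    [0.001,0.171,0],
    [0.001,0.171,0]
  ],
  "rotation": [
    [0,0,0],
    [0,0,0],
    [0,0,0],
    [0,0,0],
    [0,0,0],
    [0,0,0],
    [0,0,0]
  ]
}}

```text
clock: 40.33
tcp_pos: [0.6075, 0.3598, 0.3718]
orientation: [-1.569, -0.003, -0.005]
contact_force: [2.1, -0.8, 7.6]
grip_width: 0.0065
```

```bash
python3 look.py w34 wrist; python3 look.py s34 side "" "(150,130,310,250)"
```

```text
t 40.33 grasp [0.6083 0.3601 0.2168] psi -0.08 y [ 0.005  0.002 -1.   ] q [-0.28  0.61 -0.52  1.48  0.32  1.14 -0.86] F [ 2.1 -0.8  7.6] w 0.0065
t 40.38 grasp [0.6083 0.3601 0.2168] psi -0.08 y [ 0.005  0.002 -1.   ] q [-0.28  0.61 -0.52  1.48  0.32  1.14 -0.86] F [ 1.4 -0.9  7.3] w 0.0066
```

View pics/w34.png

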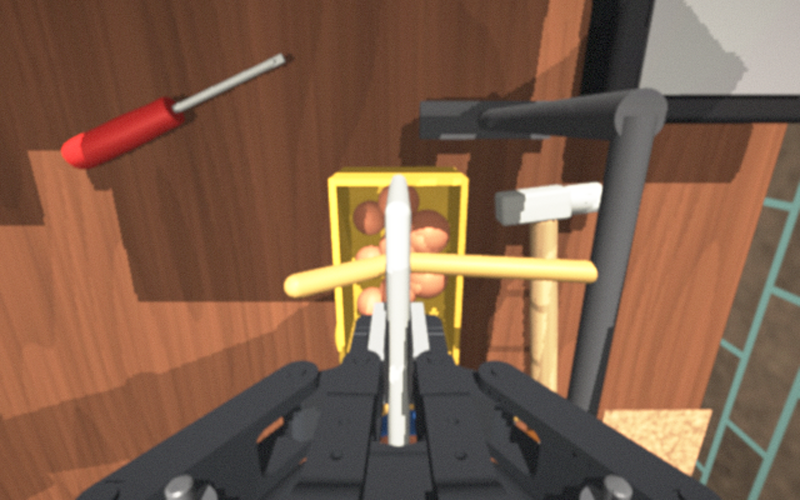

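View pics/s34.png

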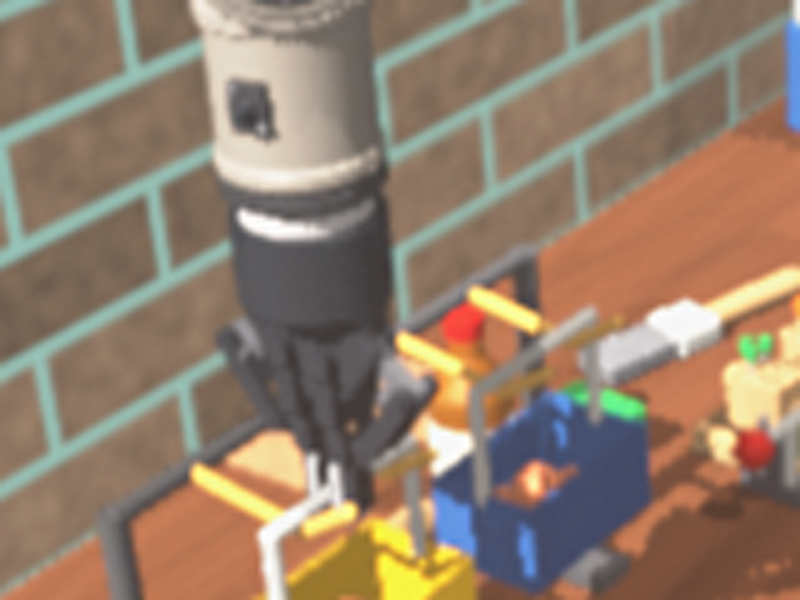

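Same seating as the first one (7 N on the prongs). Release, rise, then back away towards the robot.

{"name": "step_arm", "arguments": {
  "xyz": [
    [0,0,0],
    [0,0,0],
    [0,0,0],
    [0,0,0],
    [0,0,0],
    [0,-0.04,0],
    [0,-0.12,0],
    [0,-0.24,0],
    [0,-0.4,0],
    [-0.1,-0.45,0],
    [-0.25,-0.45,0],
    [-0.4,-0.45,0],
    [-0.4,-0.45,0],
    [-0.4,-0.45,0]
  ],
  "rotation": [
    [0,0,0],
    [0,0,0],
    [0,0,0],
    [0,0,0],
    [0,0,0],
    [0,0,0],
    [0,0,0],
    [0,0,0],
    [0,0,0],
    [0,0,0],
    [0,0,0],
    [0,0,0],
    [0,0,0],
    [0,0,0]
  ],
  "grip": 0.5
}}

```text
clock: 42.18
tcp_pos: [0.4872, 0.3595, 0.5071]
orientation: [-1.569, -0.004, -0.007]
contact_force: [0.7, 0.2, -0.6]
grip_width: 0.0427
```

```bash
python3 look.py s35 side "" "(130,130,370,310)"; python3 look.py t35 top rack,stand "(140,90,460,250)"; python3 look.py w35 wrist
```

```text
t 42.17 grasp [0.4883 0.3599 0.3521] psi -0.1 y [ 0.007  0.002 -1.   ] q [-0.28  0.34 -0.6   1.57  0.2   1.28 -0.91] F [ 0.7  0.2 -0.6] w 0.0427
t 42.23 grasp [0.4887 0.3597 0.3517] psi -0.15 y [ 0.006  0.002 -1.   ] q [-0.28  0.34 -0.6   1.57  0.2   1.28 -0.91] F [ 0.5 -0.  -0.4] w 0.0427
t 42.27 grasp [0.4889 0.3596 0.3513] psi -0.17 y [ 0.006  0.002 -1.   ] q [-0.28  0.34 -0.6   1.57  0.2   1.28 -0.91] F [ 0.2 -0.4  0.4] w 0.0427
```

View pics/s35.png

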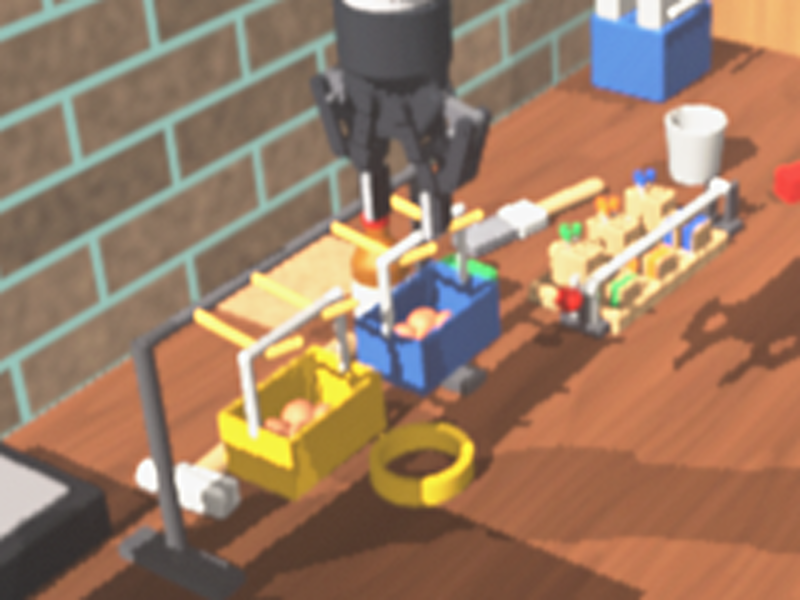

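View pics/t35.png

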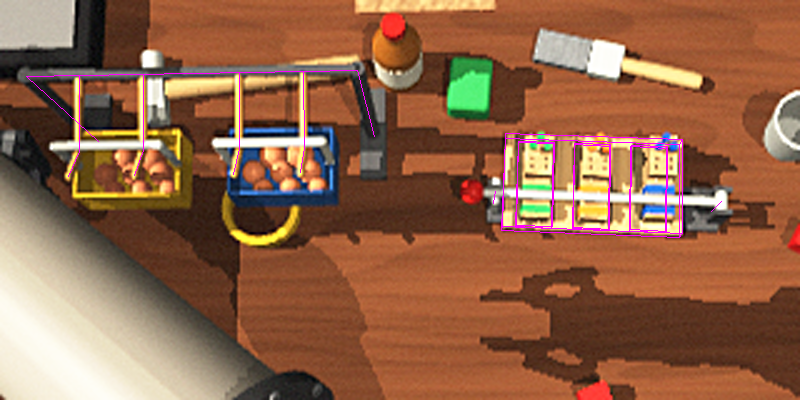

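View pics/w35.png

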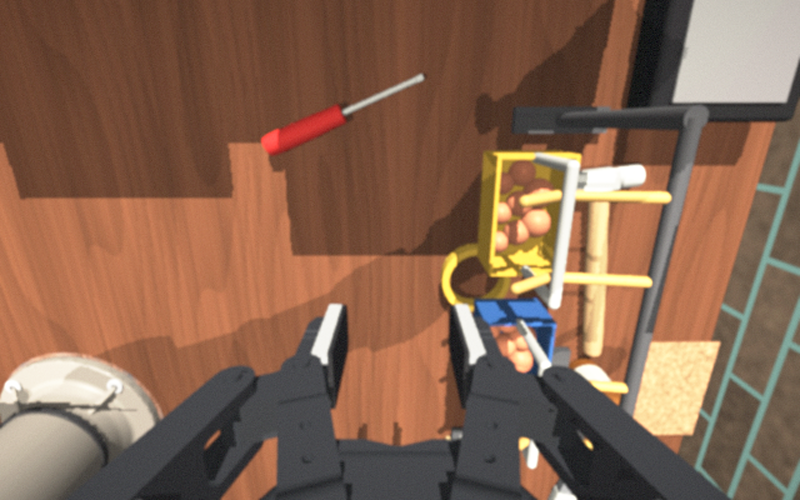

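{"name": "step_arm", "arguments": {
  "xyz": [
    [0,-0.05,0],
    [0,-0.1,0],
    [0,-0.1,0],
    [0,-0.1,0],
    [0,-0.1,0],
    [0,-0.1,0],
    [0,-0.1,0],
    [0,-0.1,0],
    [0,-0.1,0],
    [0,-0.1,0],
    [0,-0.1,0],
    [0,-0.1,0],
    [0,-0.1,0],
    [0,-0.1,0],
    [0,-0.1,0],
    [0,-0.1,0]
  ],
  "rotation": [
    [0,0,0],
    [0,0,0],
    [0,0,0],
    [0,0,0],
    [0,0,0],
    [0,0,0],
    [0,0,0],
    [0,0,0],
    [0,0,0],
    [0,0,0],
    [0,0,0],
    [0,0,0],
    [0,0,0],
    [0,0,0],
    [0,0,0],
    [0,0,0]
  ]
}}

```text
clock: 44.32
tcp_pos: [0.4878, 0.3593, 0.5361]
orientation: [-1.569, -0.002, -0.007]
contact_force: [-0.0, 0.4, -0.2]
grip_width: 0.0425
```

```bash
for i in 1 2 3 4 5; do python3 look.py s4$i side "" "(130,130,370,310)"; done
python3 - <<'E'
import pickle,numpy as np
f=[pickle.load(open(f's4{i}.pkl','rb'))[0].astype(int) for i in range(1,6)]+[pickle.load(open('s35.pkl','rb'))[0].astype(int)]
for g in f[1:]: 
    D=np.abs(g-f[0]).max(2); print('baskets',(D[215:280,190:282]>40).sum(),'rack',(D[180:235,290:355]>40).sum())
E
```

```text
t 44.33 grasp [0.4887 0.3596 0.3811] psi -0.17 y [ 0.005  0.002 -1.   ] q [-0.28  0.33 -0.6   1.52  0.19  1.34 -0.9 ] F [-0.   0.4 -0.2] w 0.0425
t 44.38 grasp [0.4886 0.3596 0.3811] psi -0.17 y [ 0.006  0.002 -1.   ] q [-0.28  0.33 -0.6   1.52  0.19  1.34 -0.9 ] F [ 0.6  0.3 -0.6] w 0.0426
t 44.42 grasp [0.4887 0.3596 0.3811] psi -0.17 y [ 0.005  0.002 -1.   ] q [-0.28  0.33 -0.6   1.52  0.19  1.34 -0.9 ] F [-0.4 -0.4 -0.6] w 0.0426
t 44.48 grasp [0.4887 0.3596 0.3811] psi -0.18 y [ 0.005  0.002 -1.   ] q [-0.28  0.33 -0.6   1.52  0.19  1.34 -0.9 ] F [-0.5 -0.6 -0.3] w 0.0426
t 44.52 grasp [0.4886 0.3596 0.3811] psi -0.17 y [ 0.005  0.002 -1.   ] q [-0.28  0.33 -0.6   1.52  0.19  1.34 -0.9 ] F [ 0.2 -0.4 -0.4] w 0.0424
baskets 0 rack 0
baskets 0 rack 0
baskets 0 rack 0
baskets 0 rack 0
baskets 0 rack 149
```

View pics/s45.png

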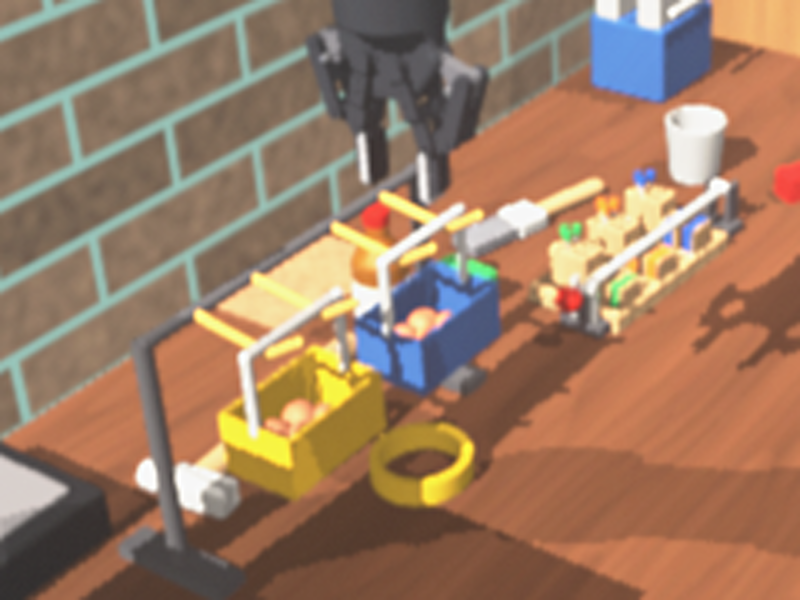

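```bash
python3 -c "
from bench import r
print(r.hand_in())"
```

```text
the job is handed in; nothing more can be done
None
```

The bench is packed and handed in at about 44.5 s of the 208 s allowed; the hand-in gave no verdict.

- **Blocks:** All three were there. Blue, orange and green lie flat in the -66, 0 and +66 mm bays, burs to the back. None was seen to be knocked aside.
- **Keeper bar:** I swung it over only after the blocks were in, and pressed it onto its stop with about 21 N. The ball then showed at pixel (300.6, 219.8) in the side picture, against (300.8, 220.0) expected for fully closed. In the wrist picture it was about 2 px to one side.
- **Baskets:** Blue hangs on the right hook and yellow on the left, each handle across both prongs at the seat. They looked the same in side pictures from just after release to about 2 s later, so they hang still.
- **Other things:** The red and purple look-alikes and the other bystanders were not touched. The gripper was open and clear of everything at the end.

One check disagreed. Comparing the side picture just after the last release with those 2 s later, 149 pixels near the rack differed. I put this down to the arm's moving shadow, because the five last pictures showed no change there.

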